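Read the expiry dots and sort the wax canisters

ROBOT

A 6-joint arm with a two-finger parallel gripper is mounted at the origin on the work surface. World frame = base frame: x ahead of the robot, y to its left, z up, the work surface at z = 0. Lengths are in mm, angles in rad, forces in N, time in s.
With the tool pointing down it reaches from about 325 to 900 mm from the base axis. Payload 6.1 kg.
Tool frame: the origin (TCP) lies midway between the tips of the shut fingers; the grasp point (between the pads) lies 19 mm behind it; z points along the fingers, y is the line along which they close (so a half turn about z gives the same grasp; the last joint's range is limited). The gripper opens to 85 mm and grips with 20 to 120 N. Pads are 22 mm wide; open, the fingers measure 114 mm over their backs; the gripper's body (76 mm by 85 mm) begins 54 mm behind the grasp point. The pads swing forward as they close: fully open they stand 13 mm farther back than shut.
Start: joints at [1.028, 0.22, 1.526, -0, 1.395, -0.126], TCP at [253.02, 571.486, 231.3] pointing down, gripper open.
Joint ranges: [-2.98, 2.98], [-0.91, 2.08], [0.09, 2.57], [-1.24, 4.39], [0.2, 2.65], [-2.68, 2.68]. Speed limits (rad/s): [2.57, 2.57, 3.01, 3.14, 3.14, 3.14].

INTERFACE

Orientations are given as a unit quaternion [w, x, y, z].
In Python, from workcell import manip gives the robot as it stands. The module is installed in compiled form; this text tells all that it offers.
- The arm moves only by the tool servo_tool, never from a script. Its argument "series" is a list of rows, each a list of 7 numbers: the shift along the tool's x, y, z in mm, then the turn, a rotation vector about the tool's x, y, z in rad, then the finger opening in mm, from 0 to 85.4. In form: [[dx, dy, dz, wx, wy, wz, jaw], ...]. A call has 1 to 10 rows; each row shifts and turns the commanded pose from where the row before left it, along the tool's axes as they then stand; what a row does not reach is not made up. A row lasts 1/8 s, in which the tool goes at most 62.5 mm and 10.7 degrees, less where a joint would pass 70% of its speed; a pose out of reach is approached as far as the arm can. A call with a gripper value outside its range is refused whole. The fingers move at their own pace and stop on an object; "squeeze" is the grip in N (left out, the last holds). Time passes only in rows, so rows that do not move let the fingers close. It gives the time, the measured TCP pose, the force, the opening and the grip force at its end, in the units of the state.
- manip.get_state(): the state, without advancing time (a new reading comes with each control period).
- manip.read_camera(name): name is "side" or "top" or "wrist"; returns the picture (384x512x3 uint8, blue, green, red); there is no depth.
- manip.camera_info(name): a dict with "camera_matrix" (3x3 intrinsics, pixels), "origin" and "attitude" of the camera in the world; the wrist camera has in their place "mount" (4x4, takes a point from camera to tool coordinates, whose origin is the TCP and whose axes are the flange's). Camera axes: x right, y up, looking along -z (the intrinsics and any distortion apply to the point x, -y, -z); pixel columns grow to the right and rows downward; lengths in mm; the calibration is good to about 2 mm. A picture is of the moment at which its call begins: read the wrist's pose just before it. camera_info takes no time and is no camera call.
- manip.hand_in(): hands the job in; it is judged then, once.
The state is a dict: "time": time; "joint_positions": joint angles; "qvel": joint speeds; "joint_torque": joint torques, N m; "tcp_pos": TCP position; "tool_rot": TCP orientation; "force": force on the tool from outside, world axes, zero at the start; "moment": the same for the moment, N m; "gripper_width": finger opening in mm; "gripper_force": force on a finger pad.
Only numpy, scipy, OpenCV 4.12 (cv2) and the standard library are available. Lean on these libraries where they do the work, as an engineer would, in place of code of your own. Each camera call takes 0.05 s, during which the arm holds its last target. There are 200 camera calls.

TASK

The two wax canisters under the upper glass shelf each carry an expiry dot underneath: green is still good, red is out of date. Take them one at a time, leaving the other where it stands: lift one clear, turn it over in the air, onto its side or further, hold it so for a moment and read the dot, then set it down gently, upright, in the tray of the same colour before fetching the other. Do not knock the glass shelving, and leave the polisher, pad case, wheel brush and pick where they lie.

Things in the scene. Friction and masses are not known exactly. Their poses are not given: they have to be found in the camera images.
- can_green_mid (a point): aluminium canister, 58 mm in diameter, 120 mm tall (straight wall up to 88 mm above its base, then a shoulder and a black screw cap 41 mm in diameter), 0.25 to 0.45 kg, with a green dot 40 mm across under its base; both canisters look alike from the sides and above. This point is its centre, 60 mm above its base; its z axis points from base to cap
- can_red_mid (a point): aluminium canister, 58 mm in diameter, 120 mm tall (straight wall up to 88 mm above its base, then a shoulder and a black screw cap 41 mm in diameter), 0.25 to 0.45 kg, with a red dot 40 mm across under its base; both canisters look alike from the sides and above. This point is its centre, 60 mm above its base; its z axis points from base to cap
- shelf: fixed glass shelving edged in polished steel, 400 mm wide (y), 250 mm deep (x); origin on the bench under its middle, x axis from its open robot side to its back. The two canisters stand on the lower pane (top at 45 mm, x from -125 to 125) at x = -75 to -55 mm, 100 to 230 mm apart along y. Steel uprights and brackets (lowest at 259 mm) only at y = -185 and 185 mm, uprights at the back
- shelf_edge (a point): middle of the lower front edge of the upper pane (in the shelving's frame: x = -100 mm, y = 0, 275 mm above the bench; same axes). The pane is 8 mm thick, 400 mm wide and runs back from here over the canisters, which stand 25 to 45 mm behind this edge; two small fixed boxes, 50 mm tall, stand at the back of it
- tray_green_mid (a point): fixed green plastic tray, outside 128 x 98 mm (x, y), 36 mm high, walls and floor 4 mm (inside 120 x 90 mm). This point is over the middle of its floor, 60 mm above the floor (28 mm above the rim), where the centre of a canister standing there would be; its x axis runs along its length away from the robot
- tray_red_mid (a point): fixed red plastic tray, same size and frame as the green one, beside it with about 34 mm between them; both stand on a steel-edged glass base plate 8 to 10 mm high, 176 x 290 mm
- pad_case: translucent blue pad case, 114 x 114 x 44 mm, loose on the lower pane behind the canisters; origin under its centre; leave alone
- wheel_brush: short steel wheel brush with a black handle, 170 mm long along its x axis, 44 mm in diameter, loose on the lower pane behind the canisters; origin under its middle; leave alone
- pick: orange plastic interior detailing pick, 185 mm long along its x axis, 18 mm wide, 12 mm high, lying on top of the upper pane of the shelving (283 mm above the bench); origin under its middle; leave alone
- polisher_mid (a point): matte black cordless polisher with a press button on its grip, 315 mm long, 125 mm wide, 100 mm high, lying on its plate on the bench, on the robot's side of the trays, the grip along its x axis; this point is in the middle of it, 50 mm above the bench; leave alone

How it is judged:
By the outcome, as a careful person would: the job done as asked, in the order asked, and still so for the second after the job is handed in, with the robot touching nothing.
It also fails if it takes over 72 s, if anything falls off the work surface, if the arm or the gripper's body presses on something with over 40 N, if the wrist force passes 120 N, or if a joint passes its speed limit or range.

## Working session

There is one attempt and no reset: what is moved stays moved. The work goes in short steps, Python scripts to look and compute and a tool call to move; the robot and the scene stay as the last step left them, time stands still between calls to the robot, and variables do not carry over. Pictures are saved under pics/ and viewed, at most 10 in all, crops included, and the job is handed in when it is done.

Besides the shell and the picture viewer there is one more tool, called as a command line: name --pt "numbers of a row" for each row, then --argument value for the rest. servo_tool: Moves the arm, as the interface text tells. Its arguments: {"type":"object","properties":{"series":{"type":"array"},"squeeze":{"type":"number"}},"required":["series"]}

```bash
mkdir -p pics
python3 - <<'E'
from workcell import manip
import cv2,numpy as np
s=manip.get_state();print(s['time'],s['tcp_pos'],s['tool_rot'])
a=[manip.read_camera(n) for n in("side","top","wrist")]
for n,i in zip(("side","top","wrist"),a):
    cv2.imwrite(f'pics/{n}0.png',i);print(n,manip.camera_info(n))
E
```

```text
0.0 [252.72091678 570.97639739 230.18424757] [-3.12313003e-04  2.06898046e-01  9.78362029e-01 -9.17065089e-04]
side {'camera_matrix': array([[351.65269156,   0.        , 260.07340718],
       [  0.        , 351.65269156, 189.16127453],
       [  0.        ,   0.        ,   1.        ]]), 'origin': array([ 306.21234546, -727.58636941,  611.33793468]), 'attitude': array([ 0.85306823,  0.49924447, -0.07891094, -0.12962489])}
top {'camera_matrix': array([[347.20599147,   0.        , 257.2897718 ],
       [  0.        , 347.20599147, 184.75683901],
       [  0.        ,   0.        ,   1.        ]]), 'origin': array([ 503.98586419,  -19.79570958, 1058.10254374]), 'attitude': array([-0.70445244, -0.0241578 ,  0.0123094 ,  0.70923314])}
wrist {'camera_matrix': array([[264.58224213,   0.        , 254.57310479],
       [  0.        , 264.58224213, 196.19010682],
       [  0.        ,   0.        ,   1.        ]]), 'mount': array([[ 3.71798409e-05,  9.55573713e-01,  2.94752229e-01,
         7.45049605e+01],
       [ 9.99999999e-01, -3.77944836e-05, -3.61125650e-06,
         3.61569847e-01],
       [ 7.68918650e-06,  2.94752229e-01, -9.55573714e-01,
        -1.43247181e+02],
       [ 0.00000000e+00,  0.00000000e+00,  0.00000000e+00,
         1.00000000e+00]])}
```

View pics/side0.png

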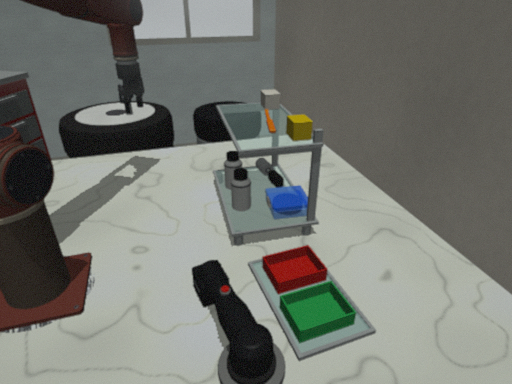

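View pics/top0.png

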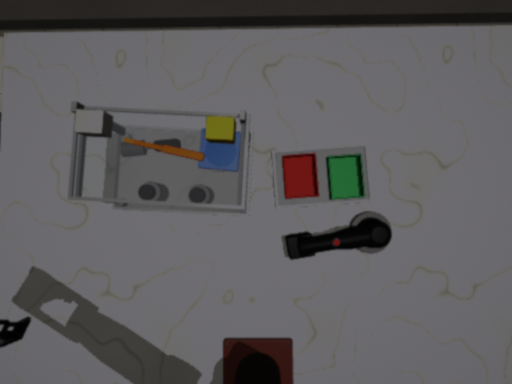

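The side view shows the canister caps at about (233,156) and (241,175), the red tray at (295,268) and the green tray at (316,308). In the top view the caps are at (150,192) and (198,195), red is at (300,176), green at (345,177) and the polisher is at about (340,238).

```bash
cat > h.py <<'E'
import numpy as np,cv2
from scipy.spatial.transform import Rotation as R
def rot(q): return R.from_quat(np.roll(q,-1))
CAM={}
def cam(n):
    from workcell import manip
    if n not in CAM: CAM[n]=manip.camera_info(n)
    c=CAM[n]; return np.array(c['camera_matrix']),np.array(c['origin']),rot(c['attitude']).as_matrix()
def ray(n,p):
    K,o,A=cam(n); d=np.linalg.solve(K,[p[0],p[1],1.]); return o,A@(d*[1,-1,-1])
def onz(n,p,z):
    o,d=ray(n,p); return o+d*(z-o[2])/d[2]
def proj(n,P):
    K,o,A=cam(n); v=(A.T@(np.asarray(P,float)-o))*[1,-1,-1]; v=K@v; return v[:2]/v[2]
def tri(p1,p2,n1='top',n2='side'):
    o1,d1=ray(n1,p1);o2,d2=ray(n2,p2)
    s=np.linalg.lstsq(np.c_[d1,-d2],o2-o1,rcond=None)[0]
    return (o1+s[0]*d1+o2+s[1]*d2)/2,np.linalg.norm(o1+s[0]*d1-o2-s[1]*d2)
E
python3 - <<'E'
from h import *
np.set_printoptions(precision=1,suppress=True)
t=cv2.imread('pics/top0.png');s=cv2.imread('pics/side0.png')
def blobs(n,img,m,amin,roi=None):
    m=m.astype(np.uint8)
    k,l,st,c=cv2.connectedComponentsWithStats(m)
    return [(c[i],st[i]) for i in range(1,k) if st[i][4]>amin]
th=cv2.cvtColor(t,cv2.COLOR_BGR2HSV);sh=cv2.cvtColor(s,cv2.COLOR_BGR2HSV)
# trays: outer contour min-area rect on rim plane z~9+36
for nm,lo,hi in(('red',0,8),('green',50,75)):
    m=(th[...,0]>=lo)&(th[...,0]<=hi)&(th[...,1]>150)&(th[...,2]>50)
    m[:140]=0;m[205:]=0
    cs,_=cv2.findContours(m.astype(np.uint8),cv2.RETR_EXTERNAL,cv2.CHAIN_APPROX_NONE)
    c=max(cs,key=cv2.contourArea)
    W=np.array([onz('top',p[0],45)[:2] for p in c],np.float32)
    print(nm,cv2.minAreaRect(W))
# caps
g=t.max(2)
m=np.zeros(g.shape,bool);m[178:212,130:220]=g[178:212,130:220]<60
caps=[b for b in blobs('top',t,m,15)]
for b in caps: print('topcap',b, onz('top',b[0],165))
g=s.max(2);m=np.zeros(g.shape,bool);m[148:186,220:255]=g[148:186,220:255]<50
for b in blobs('side',s,m,15): print('sidecap',b,onz('side',b[0],155))
# polisher extents
g=t.max(2);m=np.zeros(g.shape,bool);m[205:265,270:400]=g[205:265,270:400]<40
for b in blobs('top',t,m,100):
    x,y,w,h,_=b[1];print('pol',onz('top',(x,y),60),onz('top',(x+w,y+h),60))
for sc,f,r in((8,'top',(175,225,125,225)),(8,'top',(0,0,0,0)))[:1]:
    cv2.imwrite('pics/c1.png',cv2.resize(t[90:225,60:260],None,fx=4,fy=4,interpolation=cv2.INTER_CUBIC))
E
```

```text
red ((582.9221801757812, -127.88137817382812), (124.23062133789062, 95.5951919555664), 3.7970452308654785)
green ((578.8417358398438, -254.69232177734375), (120.39636993408203, 85.38717651367188), 3.7185966968536377)
topcap (array([146.9, 191.6]), array([138, 184,  18,  16, 222], dtype=int32)) [534.4 280.9 165. ]
topcap (array([162.7, 192.2]), array([158, 184,  10,  16, 109], dtype=int32)) [532.7 239.7 165. ]
topcap (array([197. , 194.5]), array([189, 187,  17,  16, 211], dtype=int32)) [526.  150.7 165. ]
topcap (array([210.2, 195.6]), array([208, 188,   5,  15,  44], dtype=int32)) [523.  116.7 165. ]
sidecap (array([232.3, 156. ]), array([227, 152,  12,   9,  99], dtype=int32)) [532.9 280.1 155. ]
sidecap (array([239.9, 173.8]), array([234, 167,  13,  14, 145], dtype=int32)) [524.2 151.1 155. ]
pol [465.5 -82.   60. ] [ 342.5 -380.2   60. ]
```

View pics/c1.png

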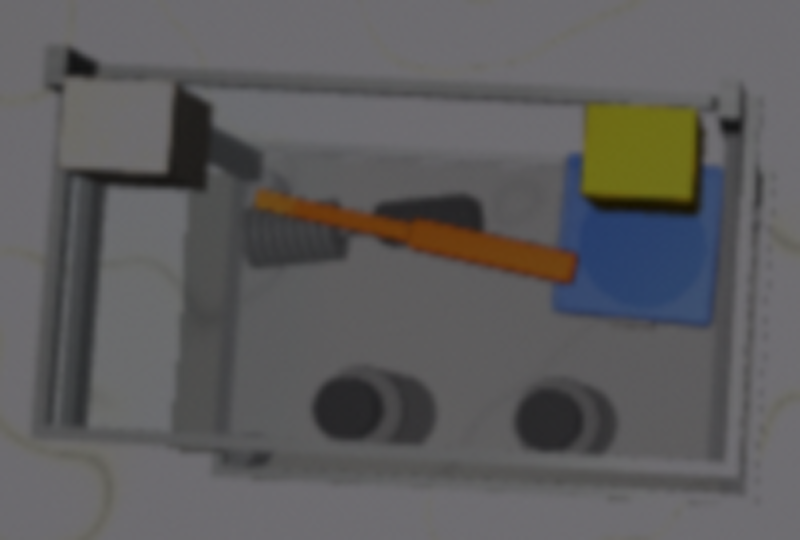

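servo_tool --pt "-30 -41 -14 0 0 0 85" --pt "-30 -41 -14 0 0 0 85" --pt "-30 -41 -14 0 0 0 85" --pt "-30 -41 -14 0 0 0 85" --pt "-30 -41 -14 0 0 0 85" --pt "-30 -41 -14 0 0 0 85" --pt "-30 -41 -14 0 0 0 85" --pt "0 0 0 0 0 0.18 85" --pt "0 0 0 0 0 0.18 85" --pt "0 0 0 0 0 0.18 85"

```text
time: 1.4
tcp_pos: [328.8, 223.7, 329.2]
tool_rot: [-0.0, 0.463, 0.886, -0.0]
force: [-0.4, 0.3, -0.1]
gripper_width: 85.0
gripper_force: 0.0
```

```bash
cat > pl.py <<'E'
import sys
from h import *
from workcell import manip
np.set_printoptions(precision=3,suppress=True)
def tool(psi,tilt,up=1):   # tool pointing along yaw psi, tilt below horizontal; camera up if up=1
    p,t=np.radians([psi,tilt]); r=np.array([np.cos(p),np.sin(p),0]);u=np.array([0,0,1.]);l=np.cross(u,r)
    z=r*np.cos(t)-u*np.sin(t); y=-l*up; return R.from_matrix(np.c_[np.cross(y,z),y,z])
def plan(T,P):
    s=manip.get_state();A=rot(s['tool_rot'])
    print('t',s['time'],'q',s['joint_positions'],'tcp',s['tcp_pos'],'w',s['gripper_width'],'F',s['force'])
    v=(A.inv()*T).as_rotvec();n=np.linalg.norm(v)/.186
    d=T.inv().apply(np.array(P)-s['tcp_pos'])
    print('turn',v,'rows',n,'then shift',d,'rows',np.linalg.norm(d)/62.5)
E
python3 - <<'E'
from pl import *
for a,b in(((70,198.3),(245,207.5)),):
    p,q=onz('top',a,283),onz('top',b,283);d=p-q;print(p,q,np.degrees(np.arctan2(-d[0],d[1])))
plan(tool(8,40),[400,150,200]); plan(tool(8,40,-1),[400,150,200])
E
```

```text
[516.549 415.042 283.   ] [493.473  20.795 283.   ] -3.3498075433152006
t 1.4 q [ 0.398 -0.398  1.924  0.     1.616 -0.209] tcp [328.818 223.699 329.175] w 85.01607216946182 F [-0.397  0.312 -0.108]
turn [-0.88   0.542  1.887] rows 11.568791048857497 then shift [-60.237  82.888 129.173] rows 2.638041371671481
t 1.4 q [ 0.398 -0.398  1.924  0.     1.616 -0.209] tcp [328.818 223.699 329.175] w 85.01607216946182 F [-0.397  0.312 -0.108]
turn [-0.48  -0.78  -1.029] rows 7.408672930201553 then shift [ 60.237 -82.888 129.173] rows 2.638041371671481
```

servo_tool --pt "0 0 0 0 0 0.186 85" --pt "0 0 0 0 0 0.186 85" --pt "0 0 0 0 0 0.186 85" --pt "0 0 0 0 0 0.186 85" --pt "0 0 0 0 0 0.186 85" --pt "0 0 0 0 0 0.186 85" --pt "0 0 0 0 0 0.186 85" --pt "0 0 0 0 0 0.186 85" --pt "0 0 0 0 0 0.186 85" --pt "0 0 0 0 0 0.186 85"

```text
time: 2.65
tcp_pos: [328.7, 224.0, 329.1]
tool_rot: [0.0, 0.987, 0.159, -0.0]
force: [-0.3, -0.6, -0.5]
gripper_width: 85.1
gripper_force: 0.0
```

servo_tool --pt "0 0 0 0 0.175 0 85" --pt "0 0 0 0 0.175 0 85" --pt "0 0 0 0 0.175 0 85" --pt "0 0 0 0 0.175 0 85" --pt "0 0 0 0 0.175 0 85"

```text
time: 3.28
tcp_pos: [363.8, 273.2, 329.6]
tool_rot: [-0.052, 0.9, 0.141, 0.409]
force: [1.5, -0.7, 0.4]
gripper_width: 84.8
gripper_force: 0.0
```

Run:
```python
from pl import *
plan(tool(16,40),[410,105,165]);
```

```text
t 3.275 q [ 0.69  -0.912  2.411 -0.398  0.877  2.082] tcp [363.831 273.237 329.641] w 84.82729854498822 F [ 1.499 -0.727  0.365]
turn [-0.002  0.024  0.032] rows 0.21225343245207795 then shift [-127.403  174.445  104.303] rows 3.8380623613912013
```

```bash
cat > kin.py <<'E'
import numpy as np
from scipy.spatial.transform import Rotation as R
from scipy.optimize import least_squares
Y=lambda a:R.from_euler('y',a);Z=lambda a:R.from_euler('z',a)
LO=np.array([-2.98,-.91,.09,-1.24,.2,-2.68]);HI=np.array([2.98,2.08,2.57,4.39,2.65,2.68])
def fk(q,L):
    d1,a1,L2,a3,L3,L6=L
    A=Z(q[0]);p=A.apply([a1,0,d1]);A=A*Y(q[1]);p=p+A.apply([0,0,L2]);A=A*Y(q[2])
    p=p+A.apply([a3,0,L3]);A=A*Z(q[3])*Y(q[4]);p=p+A.apply([0,0,L6]);return p,A*Z(q[5]+np.pi/2)
D=[([1.028,.22,1.526,0,1.395,-.126],[253.02,571.486,231.3]),
([.398,-.398,1.924,0,1.616,-.209],[328.818,223.699,329.175]),
([.69,-.912,2.411,-.398,.877,2.082],[363.831,273.237,329.641])]
s=least_squares(lambda L:np.concatenate([fk(q,L)[0]-p for q,p in D]),[330,0,370,0,370,250])
L=s.x
if __name__=='__main__':
    print(L.round(1),s.fun.round(1))
    print(np.roll(fk(D[2][0],L)[1].as_quat(),1))
    from pl import tool
    def ik(T,P,q0):
        f=lambda q:np.r_[(fk(q,L)[0]-P)/100,(T.inv()*fk(q,L)[1]).as_rotvec()]
        r=least_squares(f,np.clip(q0,LO+1e-3,HI-1e-3),bounds=(LO,HI));return r.x.round(2),np.linalg.norm(r.fun).round(3)
    for nm,psi,tilt,P in (('B pre',16,40,[410,118,175]),('B grasp',16,40,[543,156,89]),('A grasp',16,40,[551,286,89]),('B grasp30',16,30,[545,156,93]),('B out',16,40,[420,118,120]),('red',-12,40,[601,-132,60]),('red',0,40,[601,-132,60]),('green',-24,40,[597,-263,60]),('green hi',-24,40,[597,-263,200])):
        for up in(1,-1):
          for k,q4 in((0,0),(1,3.1)):
            q0=[np.arctan2(P[1],P[0]),.2,1.7,q4,.7,up*(1.5 if k==0 else -1.5)]
            x,e=ik(tool(psi,tilt,up),np.array(P,float),q0)
            print(nm,psi,tilt,'up',up,x,e)
E
python3 kin.py
```

```text
[-498.   145.9   46.4 -870.   315.8  115.7] [ 66.5 -41.7   2.   43.9 -67.  -16.8  -1.5 -18.9  14.8]
[-0.05165371  0.90028474  0.14143647  0.40842992]
B pre 16 40 up 1 [ 0.28 -0.91  2.5  -0.    1.36  1.57] 1.311
B pre 16 40 up 1 [ 0.28 -0.91  2.5  -0.    1.36  1.57] 1.311
B pre 16 40 up -1 [ 0.28 -0.91  2.5  -0.    1.36 -1.57] 1.311
B pre 16 40 up -1 [ 0.06 -0.91  2.52  0.62  1.43  2.68] 2.129
B grasp 16 40 up 1 [ 0.28 -0.77  2.57 -0.    1.27  1.57] 1.47
B grasp 16 40 up 1 [ 0.28 -0.77  2.57 -0.    1.27  1.57] 1.47
B grasp 16 40 up -1 [ 0.28 -0.77  2.57 -0.    1.27 -1.57] 1.47
B grasp 16 40 up -1 [ 0.13 -0.75  2.57  0.65  1.34  2.68] 2.196
A grasp 16 40 up 1 [ 0.5  -0.72  2.57 -0.12  1.17  1.87] 1.224
A grasp 16 40 up 1 [ 0.51 -0.72  2.57  4.39  0.2  -2.68] 2.336
A grasp 16 40 up -1 [ 0.5  -0.72  2.57 -0.12  1.17 -1.27] 1.224
A grasp 16 40 up -1 [ 0.51 -0.72  2.57  4.39  0.2   0.38] 2.335
B grasp30 16 30 up 1 [ 0.28 -0.78  2.57  0.    1.2   1.57] 1.532
B grasp30 16 30 up 1 [ 0.28 -0.78  2.57  0.    1.2   1.57] 1.532
B grasp30 16 30 up -1 [ 0.28 -0.78  2.57  0.    1.2  -1.57] 1.532
B g
[... 596 characters left out ...]
 1.25] 1.442
red 0 40 up 1 [-0.24 -0.69  2.57  0.11  1.24  1.25] 1.442
red 0 40 up -1 [-0.24 -0.69  2.57  0.11  1.24 -1.89] 1.442
red 0 40 up -1 [-0.35 -0.66  2.57  0.65  1.36  2.68] 1.994
green -24 40 up 1 [-0.41 -0.66  2.57 -0.    1.14  1.58] 1.275
green -24 40 up 1 [-0.41 -0.66  2.57 -0.    1.14  1.58] 1.275
green -24 40 up -1 [-0.41 -0.66  2.57 -0.    1.14 -1.56] 1.275
green -24 40 up -1 [-0.55 -0.64  2.57  0.77  1.22  2.68] 2.004
green hi -24 40 up 1 [-0.41 -0.79  2.57 -0.    0.78  1.58] 0.398
green hi -24 40 up 1 [-0.41 -0.79  2.57 -0.    0.78  1.58] 0.398
green hi -24 40 up -1 [-0.41 -0.79  2.57 -0.    0.78 -1.56] 0.398
green hi -24 40 up -1 [-0.45 -0.78  2.57  1.72  0.2   2.68] 1.334
```

```bash
python3 - <<'E'
s=open('kin.py').read()
s=s.replace("d1,a1,L2,a3,L3,L6=L","d1,a1,L2,a3,L3,L6,b,c=L").replace("[a1,0,d1]","[a1,b,d1]").replace("apply([0,0,L6])","apply([0,c,L6])").replace("370,250]","370,250,40,40]")
s=s.replace("for q,p in D])","for q,p in D]+[(L-[330,0,370,0,370,250,40,40])*1e-3])")
open('kin.py','w').write(s)
E
python3 kin.py
```

```text
[311.2  -4.  411.4  52.2 551.6 333.8  78.    0.6] [-0.1  0.1  0.   0.  -0.1 -0.  -0.   0.  -0.  -0.  -0.   0.   0.1  0.2
  0.1  0.  -0. ]
[-0.05165371  0.90028474  0.14143647  0.40842992]
B pre 16 40 up 1 [-0.05 -0.85  2.57  0.26  0.84  1.12] 0.259
B pre 16 40 up 1 [ 0.79  0.03  2.57  4.39  1.17 -2.35] 0.785
B pre 16 40 up -1 [-0.05 -0.85  2.57  0.26  0.84 -2.02] 0.259
B pre 16 40 up -1 [0.79 0.03 2.57 4.39 1.17 0.79] 0.785
B grasp 16 40 up 1 [ 0.02 -0.16  2.48  1.75  0.2  -0.35] 0.002
B grasp 16 40 up 1 [ 0.02 -0.16  2.48  1.75  0.2  -0.35] 0.002
B grasp 16 40 up -1 [ 0.04 -0.17  2.43  0.96  0.2  -2.68] 0.092
B grasp 16 40 up -1 [ 0.03 -0.16  2.49  1.86  0.2   2.68] 0.013
A grasp 16 40 up 1 [ 0.44  0.02  2.25 -1.    0.2   2.68] 0.11
A grasp 16 40 up 1 [ 0.44  0.04  2.32  4.14  0.2  -2.46] 0.051
A grasp 16 40 up -1 [ 0.46  0.02  2.26 -1.24  0.2  -0.21] 0.093
A grasp 16 40 up -1 [0.44 0.04 2.32 4.14 0.2  0.69] 0.051
B grasp30 16 30 up 1 [-0.   -0.09  2.55  2.51  0.42 -1.13] 0.0
B grasp30 16 30 up 1 [-0.   -0.09  2.55  2.51  0.42 -1.13] 0.0
B grasp30 16 30 up -1 [ 0.04 -0.19  2.43  0.9
[... 596 characters left out ...]
.69  0.44 -0.53] 0.0
red 0 40 up 1 [-0.58  0.09  2.32  1.69  0.44 -0.53] 0.0
red 0 40 up -1 [-0.44  0.05  2.25  0.82  0.25 -2.68] 0.211
red 0 40 up -1 [-0.58  0.09  2.32  1.69  0.44  2.61] 0.0
green -24 40 up 1 [-0.61  0.15  2.26  2.29  0.2  -0.85] 0.004
green -24 40 up 1 [-0.61  0.15  2.26  2.29  0.2  -0.85] 0.004
green -24 40 up -1 [-0.62  0.13  2.18  0.98  0.2  -2.68] 0.144
green -24 40 up -1 [-0.61  0.15  2.26  2.29  0.2   2.29] 0.004
green hi -24 40 up 1 [-0.61 -0.18  2.23  0.59  0.27  0.88] 0.0
green hi -24 40 up 1 [-0.44 -0.12  2.3   4.24  0.2  -2.68] 0.267
green hi -24 40 up -1 [-0.61 -0.18  2.23  0.59  0.27 -2.27] 0.0
green hi -24 40 up -1 [-0.43 -0.12  2.29  4.39  0.2   0.3 ] 0.261
```

```bash
cat > ik.py <<'E'
from kin import *
from pl import tool
rng=np.random.default_rng(0)
def ik(T,P,seeds):
    f=lambda q:np.r_[(fk(q,L)[0]-P)/100,(T.inv()*fk(q,L)[1]).as_rotvec()]
    out=[]
    for q0 in seeds:
        r=least_squares(f,np.clip(q0,LO+1e-3,HI-1e-3),bounds=(LO,HI),max_nfev=60)
        if np.linalg.norm(r.fun)<2e-3 and not any(np.abs(r.x-o).max()<.05 for o in out): out.append(r.x)
    return out
def seeds(P,up):
    a=np.arctan2(P[1],P[0])
    return [[a-.2,0,2,q4,q5,q6] for q4 in(0,1.57,3.1,-1,4.2) for q5 in (.8,) for q6 in(-1.5,1.5)]
def tcp(C,psi,tilt,back=0,dz=0): # can centre C
    z=tool(psi,tilt).as_matrix()[:,2]; h=np.array([np.cos(np.radians(psi)),np.sin(np.radians(psi)),0])
    return np.array(C)+25*z-h*back+[0,0,dz]
E
cat > s.py <<'E'
from ik import *
C={'A':[533,281,105],'B':[525,151,105],'red':[583,-128,78],'green':[579,-257,78]}
for nm in C:
  for tilt in(20,30,40):
    for psi in range(-50,60,15):
      o=ik(tool(psi,tilt,1),tcp(C[nm],psi,tilt),seeds(C[nm],1))
      o2=ik(tool(psi,tilt,1),tcp(C[nm],psi,tilt,120,10 if nm in 'AB' else 100),seeds(C[nm],1))
      g=[q for q in o if .28<q[4]<2.55]; g2=[q for q in o2 if .28<q[4]<2.55]
      if g and g2: print(nm,tilt,psi,'G',*[q.round(2).tolist() for q in g],'P',*[q.round(2).tolist() for q in g2])
E
time python3 s.py
```

```text
A 20 -50 G [0.84, 0.66, 1.68, -1.22, 1.42, -2.37] P [1.03, 0.72, 1.57, -1.1, 1.58, -2.37]
A 20 55 G [-0.09, 0.29, 2.3, 1.82, 1.01, -0.99] P [-0.44, 0.13, 2.46, 1.52, 1.19, -0.99]
A 30 -50 G [0.8, 0.56, 1.72, -1.1, 1.31, -2.47] P [0.99, 0.62, 1.61, -0.99, 1.47, -2.44]
A 30 55 G [-0.04, 0.17, 2.28, 1.62, 0.82, -0.74] P [-0.37, -0.03, 2.46, 1.37, 1.03, -0.74]
A 40 -50 G [0.75, 0.48, 1.74, -0.96, 1.21, -2.59] P [0.94, 0.52, 1.65, -0.86, 1.36, -2.53]
A 40 -35 G [0.74, 0.36, 1.9, -1.09, 1.0, -2.67] P [0.97, 0.35, 1.89, -0.99, 1.16, -2.59]
A 40 55 G [0.02, 0.09, 2.24, 1.33, 0.69, -0.41] P [-0.27, -0.13, 2.43, 1.16, 0.91, -0.46]
B 20 55 G [-0.45, 0.29, 2.3, 1.51, 1.19, -0.97] P [-0.8, 0.21, 2.36, 1.23, 1.38, -1.0]
B 30 -50 G [0.63, 0.38, 1.99, -1.23, 1.16, -2.43] P [0.87, 0.41, 1.93, -1.07, 1.33, -2.39]
B 30 55 G [-0.39, 0.15, 2.3, 1.37, 1.04, -0.77] P [-0.73, 0.05, 2.38, 1.13, 1.25, -0.82]
B 40 -50 G [0.57, 0.29, 2.0, -1.07, 1.05, -2.61] P [0.81, 0.3, 1.96, -0.94, 1.22, -2.53]
B 40 55 G [-0.31, 0.06, 2.27, 1.17, 0.92, -0.52] P [-0.64, -0.07, 2.38, 1.0, 1.14, -0.62]
red 20 25 G [-0.86, 0.42,
[... 1821 characters left out ...]
]
green 30 40 G [-0.99, 0.55, 1.81, 1.11, 1.28, -0.76] P [-1.2, 0.39, 1.79, 0.97, 1.51, -0.68]
green 30 55 G [-0.96, 0.67, 1.62, 0.96, 1.47, -0.78] P [-1.13, 0.58, 1.52, 0.86, 1.69, -0.72]
green 40 -5 G [-0.79, 0.18, 2.21, 1.55, 0.52, -0.48] P [-1.04, -0.34, 2.44, 1.08, 0.78, -0.09]
green 40 10 G [-0.88, 0.26, 2.11, 1.31, 0.76, -0.5] P [-1.15, -0.11, 2.26, 1.04, 1.04, -0.34]
green 40 25 G [-0.93, 0.36, 1.97, 1.13, 0.98, -0.55] P [-1.17, 0.11, 2.04, 0.94, 1.24, -0.48]
green 40 40 G [-0.94, 0.47, 1.82, 0.98, 1.18, -0.62] P [-1.15, 0.31, 1.8, 0.84, 1.42, -0.58]
green 40 55 G [-0.92, 0.58, 1.65, 0.84, 1.36, -0.69] P [-1.09, 0.5, 1.55, 0.75, 1.59, -0.66]
real	0m27.852s
user	0m28.402s
sys	0m0.044s
```

```bash
cat > s2.py <<'E'
from ik import *
np.set_printoptions(precision=2,suppress=True)
H=np.array([0,0,8.])  # grasp 68 above base
for tilt in(35,):
  for nm,c,psi,back,dz in(('Bpre',[525,151,105],45,130,10),('B',[525,151,105],45,0,0),('Bout',[525,151,105],45,150,12),('Apre',[533,281,105],45,130,10),('A',[533,281,105],45,0,0),('Aout',[533,281,105],45,150,12),('redhi',[583,-128,78],25,0,120),('red',[583,-128,78],25,0,0),('greenhi',[579,-257,78],20,0,120),('green',[579,-257,78],20,0,0)):
    o=ik(tool(psi,tilt),tcp(c+H,psi,tilt,back,dz),[[-.5,.1,2.2,1.3,1,-.6]])
    print(nm,psi,tilt,tcp(c+H,psi,tilt,back,dz),*o)
T=tool(45,35)
q0=np.array([-.6,0,2.2,1.2,1,-.6]);best=[]
for P in([420,20,330],[420,-60,350]):
  cp=np.array(P);cd=np.array([306,-727,611])-cp;n=cd/np.linalg.norm(cd)
  W0=R.align_vectors([-n],[[0,0,1]])[0]
  for k in range(0,360,12):
    TT=R.from_rotvec(-n*np.radians(k))*W0*T
    for q in ik(TT,cp,[q0,q0+[0,0,0,0,0,1.5],q0+[0,0,0,0,0,-1.5]]):
      if q[4]>.3: best.append((np.abs(q-q0).max(),q,P,k,TT.as_matrix()[:,2]))
best.sort(key=lambda b:b[0])
for b in best[:6]: print(*b)
E
python3 s2.py
```

```text
Bpre 45 35 [447.56  73.56 108.66] [-0.72 -0.24  2.55  1.13  1.13 -0.62]
B 45 35 [539.48 165.48  98.66] [-0.31 -0.01  2.38  1.4   0.83 -0.58]
Bout 45 35 [433.41  59.41 110.66] [-0.8  -0.27  2.57  1.08  1.19 -0.63]
Apre 45 35 [455.56 203.56 108.66]
A 45 35 [547.48 295.48  98.66] [ 0.07  0.04  2.33  1.65  0.57 -0.56]
Aout 45 35 [441.41 189.41 110.66]
redhi 25 35 [ 601.56 -119.35  191.66] [-0.77 -0.04  2.18  1.17  0.99 -0.33]
red 25 35 [ 601.56 -119.35   71.66] [-0.77  0.23  2.19  1.36  0.9  -0.66]
greenhi 20 35 [ 598.24 -250.    191.66] [-0.95  0.1   2.03  1.13  1.06 -0.36]
green 20 35 [ 598.24 -250.     71.66] [-0.95  0.34  2.04  1.28  0.97 -0.63]
1.865609857051159 [ 0.22  0.49  1.43 -0.67  2.31  0.09] [420, 20, 330] 84 [-0.71 -0.63 -0.32]
1.8705864969335337 [ 0.19  0.59  1.37 -0.67  2.42 -0.02] [420, 20, 330] 96 [-0.8  -0.57 -0.19]
1.8763353501165676 [ 0.27  0.39  1.5  -0.68  2.19  0.21] [420, 20, 330] 72 [-0.59 -0.69 -0.42]
1.8926380561067941 [ 0.15  0.68  1.34 -0.69  2.53 -0.14] [420, 20, 330] 108 [-0.86 -0.5  -0.04]
1.9026268673091051 [ 0.31  0.28  1.58 -0.7   2.07  0.32] [420, 20, 330] 60 [-0.45 -0.74 -0.5 ]
1.9350594603590145 [ 0.12  0.76  1.33 -0.74  2.63 -0.27] [420, 20, 330] 120 [-0.89 -0.44  0.12]
```

```bash
cat > s3.py <<'E'
from ik import *
np.set_printoptions(precision=2,suppress=True)
T=tool(45,35);q0=np.array([-.6,0,2.2,1.2,1,-.6]);best=[]
cams={'side':np.array([306,-727,611]),'top':np.array([504,-20,1058])}
rng=np.random.default_rng(1)
lo=np.maximum(LO+.05,[-.9,-.6,1.2,-.6,.35,-2.6]);hi=np.minimum(HI-.05,[.6,.7,2.5,3,2.5,2.6])
for i in range(60000):
    q=rng.uniform(lo,hi);p,A=fk(q,L)
    if not(330<p[0]<480 and -150<p[1]<130 and 300<p[2]<460): continue
    a=(A*T.inv()).apply([0,0,1])
    if a[2]>-.2: continue
    g=p-25*A.apply([0,0,1]);b=g-68*a
    m=max((cams[c]-b)@-a/np.linalg.norm(cams[c]-b) for c in cams)
    if m<.7: continue
    best.append((np.abs((q-q0)/[1,1,1,1,1,1]).max(),q,p,-a,{c:round(float((cams[c]-b)@-a/np.linalg.norm(cams[c]-b)),2) for c in cams},A.apply([0,0,1])))
best.sort(key=lambda b:b[0]);print(len(best))
for b in best[:8]: print(*b)
E
python3 s3.py
```

```text
31
1.3906563497756066 [ 0.06  0.5   1.36 -0.18  2.39  0.6 ] [407.05  59.86 321.92] [-0.65 -0.71  0.27] {'side': 0.82, 'top': 0.2} [-0.88 -0.17 -0.44]
1.671880284412405 [-0.52  0.66  2.36  2.    2.37  1.07] [430.6   87.47 334.18] [-0.43  0.3   0.85] {'side': -0.01, 'top': 0.71} [0.48 0.45 0.75]
1.7412711070069564 [ 0.21  0.4   1.32 -0.54  2.46  0.49] [408.48  57.23 417.02] [-0.48 -0.77  0.41] {'side': 0.89, 'top': 0.37} [-0.76 -0.5  -0.42]
1.7684577267144246 [ 0.01  0.16  1.67 -0.57  2.19  0.33] [335.41 -65.88 353.73] [-0.49 -0.82  0.29] {'side': 0.88, 'top': 0.04} [-0.73 -0.44 -0.51]
1.8635139778043959 [-0.74  0.52  2.33  1.76  2.36  1.26] [418.87  35.58 365.5 ] [-0.47  0.29  0.84] {'side': -0.02, 'top': 0.7} [0.41 0.56 0.72]
1.9727663694557371 [-0.55  0.69  2.44  2.8   2.38  1.37] [444.62 -90.33 322.56] [-0.17  0.2   0.96] {'side': 0.17, 'top': 0.95} [ 0.66 -0.13  0.74]
2.0090270541832496 [-0.86  0.6   2.12  1.62  2.43  1.41] [428.62 -43.82 361.94] [-0.52  0.25  0.82] {'side': 0.06, 'top': 0.72} [0.31 0.64 0.7 ]
2.118706561107791 [-0.69  0.35  2.43  2.41  2.35  1.52] [431.64 -50.83 445.05] [-0.43  0.25  0.87] {'side': -0.04, 'top': 0.78} [0.49 0.21 0.84]
```

```bash
cat > jp.py <<'E'
from ik import *
from workcell import manip
np.set_printoptions(precision=2,suppress=True)
def path(q1,n,q0=None,jaw=85):
    s=manip.get_state();q0=np.array(s['joint_positions'] if q0 is None else q0);q1=np.array(q1)
    print('t',s['time'],'q',q0,'tcp',s['tcp_pos'],'w',s['gripper_width'],s['gripper_force'])
    p,A=fk(q0,L);mx=0
    for i in range(1,n+1):
        f=i/n;f=f*f*(3-2*f)*.5+f*.5
        P,B=fk(q0+(q1-q0)*f,L);d=A.inv().apply(P-p);v=(A.inv()*B).as_rotvec();mx=max(mx,np.linalg.norm(v))
        print([round(x) for x in d]+[round(x,2) for x in v]+[jaw],' tcp',P.round(),'wrist',(P-334*B.apply([0,0,1])).round())
        # accumulate as rounded
        p=p+A.apply(np.round(d));A=A*R.from_rotvec(np.round(v,2))
    print('maxturn',mx)
E
python3 - <<'E'
from jp import *
path([-.72,-.24,2.55,1.13,1.13,-.62],18)
E
```

```text
t 3.275 q [ 0.69 -0.91  2.41 -0.4   0.88  2.08] tcp [363.83 273.24 329.64] w 84.82729854498822 0.0
[-15, 10, 13, np.float64(-0.01), np.float64(-0.05), np.float64(-0.03), 85]  tcp [367. 264. 310.] wrist [136. 201. 543.]
[-18, 10, 17, np.float64(-0.0), np.float64(-0.06), np.float64(-0.04), 85]  tcp [370. 252. 286.] wrist [152. 196. 534.]
[-20, 11, 18, np.float64(0.0), np.float64(-0.07), np.float64(-0.04), 85]  tcp [371. 239. 260.] wrist [171. 189. 522.]
[-22, 10, 20, np.float64(0.02), np.float64(-0.07), np.float64(-0.04), 85]  tcp [371. 225. 232.] wrist [191. 178. 509.]
[-22, 8, 20, np.float64(0.04), np.float64(-0.07), np.float64(-0.04), 85]  tcp [370. 212. 205.] wrist [211. 164. 495.]
[-20, 7, 19, np.float64(0.05), np.float64(-0.06), np.float64(-0.03), 85]  tcp [367. 200. 179.] wrist [231. 146. 479.]
[-17, 6, 19, np.float64(0.06), np.float64(-0.04), np.float64(-0.03), 85]  tcp [364. 189. 155.] wrist [249. 125. 462.]
[-14, 6, 15, np.float64(0.07), np.float64(-0.02), np.float64(-0.03), 85]  tcp [362. 181. 135.] wrist [265. 101. 444.]
[-10, 6, 13, np.float64(0.07), np.float64(0.01), np.f
[... 444 characters left out ...]
loat64(0.08), np.float64(-0.02), 85]  tcp [392. 145.  96.] wrist [289. -34. 358.]
[2, 17, -3, np.float64(-0.01), np.float64(0.08), np.float64(-0.02), 85]  tcp [405. 133.  97.] wrist [284. -58. 344.]
[3, 19, -6, np.float64(-0.02), np.float64(0.07), np.float64(-0.03), 85]  tcp [418. 118. 100.] wrist [277. -78. 330.]
[2, 19, -6, np.float64(-0.04), np.float64(0.07), np.float64(-0.02), 85]  tcp [431. 103. 103.] wrist [270. -96. 319.]
[1, 18, -7, np.float64(-0.04), np.float64(0.05), np.float64(-0.02), 85]  tcp [441.  87. 107.] wrist [ 262. -109.  309.]
[0, 15, -5, np.float64(-0.04), np.float64(0.04), np.float64(-0.02), 85]  tcp [449.  73. 110.] wrist [ 255. -120.  301.]
maxturn 0.08984438321317255
```

servo_tool --pt "-15 10 13 -0.01 -0.05 -0.03 85" --pt "-18 10 17 0 -0.06 -0.04 85" --pt "-20 11 18 0 -0.07 -0.04 85" --pt "-22 10 20 0.02 -0.07 -0.04 85" --pt "-22 8 20 0.04 -0.07 -0.04 85" --pt "-20 7 19 0.05 -0.06 -0.03 85" --pt "-17 6 19 0.06 -0.04 -0.03 85" --pt "-14 6 15 0.07 -0.02 -0.03 85" --pt "-10 6 13 0.07 0.01 -0.02 85" --pt "-5 7 10 0.06 0.03 -0.03 85"

```text
time: 4.53
tcp_pos: [363.8, 167.1, 107.5]
tool_rot: [-0.135, 0.916, 0.335, 0.177]
force: [0.6, -0.4, -0.4]
gripper_width: 85.0
gripper_force: 0.0
```

servo_tool --pt "-3 9 6 0.05 0.05 -0.02 85" --pt "1 13 2 0.03 0.07 -0.02 85" --pt "2 15 -1 0.01 0.08 -0.02 85" --pt "2 17 -3 -0.01 0.08 -0.02 85" --pt "3 19 -6 -0.02 0.07 -0.03 85" --pt "2 19 -6 -0.04 0.07 -0.02 85" --pt "1 18 -7 -0.04 0.05 -0.02 85" --pt "0 15 -5 -0.04 0.04 -0.02 85" --pt "0 0 0 0 0 0 85"

```text
time: 5.65
tcp_pos: [447.8, 72.3, 109.2]
tool_rot: [-0.176, 0.821, 0.339, 0.424]
force: [-0.4, -0.9, 0.0]
gripper_width: 85.2
gripper_force: 0.0
```

Run:
```python
from pl import *
plan(tool(45,35),[539.5,165.5,98.7])
s=manip.get_state();i=manip.read_camera('wrist');cv2.imwrite('pics/w1.png',i)
# predicted pixels of can axis points
c=manip.camera_info('wrist');M=np.array(c['mount']);K=np.array(c['camera_matrix']);A=rot(s['tool_rot']).as_matrix()
def pj(P):
    t=A.T@(np.array(P)-s['tcp_pos']);v=M[:3,:3].T@(t-M[:3,3])*[1,-1,-1];v=K@v;return (v[:2]/v[2]).round()
for C in([525,151],[533,281]): print([pj(C+[z]) for z in(45,133,165)])
```

```text
t 5.65 q [-0.723 -0.239  2.552  1.122  1.128 -0.618] tcp [447.792  72.286 109.174] w 85.24485769004595 F [-0.418 -0.926  0.005]
turn [ 0.     0.006 -0.001] rows 0.03190157398345172 then shift [ 66.42   -1.065 113.119] rows 2.0989161124454516
[array([253., 179.]), array([252., 105.]), array([252.,  64.])]
[array([185., 122.]), array([167.,  49.]), array([158.,  12.])]
```

View pics/w1.png

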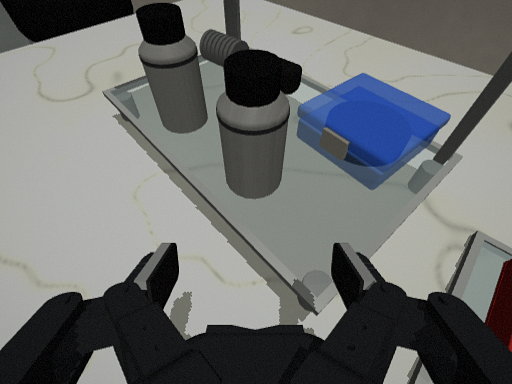

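The wrist view shows canister B on the tool axis, with its cap at (254,75) and its base at (254,190). That matches the prediction. The pad case sits well behind it at (375,130).

servo_tool --pt "13 0 23 0 0.006 0 85" --pt "13 0 23 0 0 0 85" --pt "13 0 23 0 0 0 85" --pt "13 0 22 0 0 0 85" --pt "14 -1 22 0 0 0 85" --pt "0 0 0 0 0 0 85" --pt "0 0 0 0 0 0 65"

```text
time: 6.58
tcp_pos: [538.7, 166.5, 98.7]
tool_rot: [-0.177, 0.819, 0.34, 0.427]
force: [-1.1, -0.0, 0.5]
gripper_width: 69.4
gripper_force: 0.0
```

servo_tool --pt "0 0 0 0 0 0 45" --pt "0 0 0 0 0 0 45" --pt "0 0 0 0 0 0 45" --pt "0 0 0 0 0 0 45" --pt "0 0 0 0 0 0 45" --squeeze 60

```text
time: 7.2
tcp_pos: [539.5, 165.7, 99.0]
tool_rot: [-0.177, 0.819, 0.34, 0.427]
force: [-3.0, -1.5, 4.7]
gripper_width: 56.3
gripper_force: 64.5
```

Run:
```python
from jp import *
s=manip.get_state();print(s['tcp_pos'],s['force'],s['gripper_width'],s['gripper_force'])
T=tool(45,35)
P=np.array(s['tcp_pos'])
print('lift/out in tool axes', T.inv().apply([0,0,12]),T.inv().apply([-106,-106,0]))
qo=ik(T,P+[-106,-106,12],[[-.8,-.27,2.5,1.08,1.19,-.63]]);print(qo)
path([.01,.16,1.67,-.57,2.19,.33],18,q0=qo[0],jaw=45)
```

```text
[539.53 165.66  98.96] [-3.05 -1.51  4.7 ] 56.28890995245537 64.45770738646388
lift/out in tool axes [ 9.83 -0.   -6.88] [ -85.98    0.   -122.8 ]
[array([-0.8 , -0.27,  2.57,  1.08,  1.19, -0.63])]
t 7.2 q [-0.8  -0.27  2.57  1.08  1.19 -0.63] tcp [539.53 165.66  98.96] w 56.28890995245537 64.45770738646388
[2, -13, 1, np.float64(0.07), np.float64(-0.02), np.float64(-0.02), 45]  tcp [426.  70. 112.] wrist [ 252. -136.  310.]
[2, -16, 0, np.float64(0.08), np.float64(-0.04), np.float64(-0.01), 45]  tcp [415.  81. 114.] wrist [ 267. -137.  319.]
[0, -17, -1, np.float64(0.1), np.float64(-0.04), np.float64(-0.02), 45]  tcp [400.  91. 115.] wrist [ 285. -137.  330.]
[-3, -19, -2, np.float64(0.1), np.float64(-0.06), np.float64(-0.02), 45]  tcp [383.  99. 117.] wrist [ 305. -136.  342.]
[-4, -19, -4, np.float64(0.11), np.float64(-0.08), np.float64(-0.01), 45]  tcp [363. 101. 120.] wrist [ 328. -133.  355.]
[-8, -19, -7, np.float64(0.1), np.float64(-0.09), np.float64(-0.0), 45]  tcp [342.  98. 124.] wrist [ 353. -128.  369.]
[-11, -17, -10, np.float64(0.11), np.float64(-0.11), np.float64(-0.
[... 702 characters left out ...]
-0.13), np.float64(0.06), 45]  tcp [289. -30. 236.] wrist [522. -14. 475.]
[-18, -6, -25, np.float64(0.01), np.float64(-0.12), np.float64(0.07), 45]  tcp [298. -44. 263.] wrist [539.   9. 488.]
[-18, -6, -23, np.float64(-0.01), np.float64(-0.11), np.float64(0.07), 45]  tcp [308. -55. 289.] wrist [553.  31. 499.]
[-16, -6, -22, np.float64(-0.01), np.float64(-0.09), np.float64(0.07), 45]  tcp [319. -61. 314.] wrist [565.  51. 510.]
[-14, -4, -19, np.float64(-0.01), np.float64(-0.08), np.float64(0.06), 45]  tcp [328. -64. 336.] wrist [574.  69. 518.]
[-12, -4, -15, np.float64(-0.01), np.float64(-0.05), np.float64(0.06), 45]  tcp [336. -65. 354.] wrist [581.  84. 525.]
maxturn 0.1602183875035282
```

servo_tool --pt "5 0 -3.5 0 0 0 45" --pt "5 0 -3.5 0 0 0 45" --pt "0 0 0 0 0 0 45" --pt "-14 0 -20 0 0 0 45" --pt "-18 0 -26 0 0 0 45" --pt "-18 0 -26 0 0 0 45" --pt "-18 0 -26 0 0 0 45" --pt "-18 0 -25 0 0 0 45" --pt "0 0 0 0 0 0 45"

```text
time: 8.32
tcp_pos: [433.3, 57.8, 110.9]
tool_rot: [-0.175, 0.82, 0.339, 0.427]
force: [0.2, 0.1, -2.3]
gripper_width: 56.0
gripper_force: 65.8
```

Run:
```python
from jp import *
s=manip.get_state();print(s['joint_positions'],s['force'])
T=tool(45,35);P=np.array(s['tcp_pos'])
for U in([0,0,160],[20,-40,160],[40,-60,180]):
  print(U,T.inv().apply(U),ik(T,P+U,[s['joint_positions']]))
U=[20,-40,160];qo=ik(T,P+U,[s['joint_positions']])
if qo: path([.01,.16,1.67,-.57,2.19,.33],16,q0=qo[0],jaw=45)
```

```text
[-0.8  -0.27  2.57  1.08  1.19 -0.64] [ 0.23  0.07 -2.31]
[0, 0, 160] [131.06  -0.   -91.77] [array([-0.8 , -0.68,  2.47,  0.97,  1.46, -0.19])]
[20, -40, 160] [ 122.95   42.43 -103.36] [array([-0.85, -0.53,  2.38,  0.97,  1.46, -0.27])]
[40, -60, 180] [ 139.34   70.71 -114.83] [array([-0.84, -0.46,  2.3 ,  0.97,  1.46, -0.26])]
t 8.325 q [-0.85 -0.53  2.38  0.97  1.46 -0.27] tcp [433.34  57.77 110.94] w 56.04249403069612 65.75153013691306
[-6, -15, 3, np.float64(0.07), np.float64(-0.05), np.float64(-0.0), 45]  tcp [443.  28. 264.] wrist [ 272. -174.  468.]
[-9, -17, 4, np.float64(0.08), np.float64(-0.06), np.float64(-0.01), 45]  tcp [428.  38. 256.] wrist [ 287. -171.  475.]
[-10, -19, 3, np.float64(0.09), np.float64(-0.08), np.float64(0.0), 45]  tcp [409.  46. 247.] wrist [ 306. -167.  483.]
[-14, -19, 2, np.float64(0.09), np.float64(-0.1), np.float64(0.0), 45]  tcp [388.  51. 239.] wrist [ 328. -161.  490.]
[-15, -17, 1, np.float64(0.1), np.float64(-0.12), np.float64(0.0), 45]  tcp [365.  51. 233.] wrist [ 352. -152.  498.]
[-17, -16, -2, np.float64(0.09), np.float64(-0.12), np.fl
[... 588 characters left out ...]
64(-0.15), np.float64(0.04), 45]  tcp [293. -33. 272.] wrist [508. -35. 527.]
[-15, -1, -17, np.float64(0.01), np.float64(-0.14), np.float64(0.05), 45]  tcp [298. -47. 290.] wrist [529.  -8. 528.]
[-13, -1, -18, np.float64(-0.0), np.float64(-0.12), np.float64(0.04), 45]  tcp [307. -56. 308.] wrist [547.  19. 528.]
[-12, -1, -18, np.float64(-0.01), np.float64(-0.11), np.float64(0.05), 45]  tcp [317. -62. 325.] wrist [561.  44. 527.]
[-10, 0, -15, np.float64(-0.01), np.float64(-0.09), np.float64(0.05), 45]  tcp [327. -65. 341.] wrist [572.  66. 526.]
[-7, 0, -14, np.float64(-0.01), np.float64(-0.06), np.float64(0.03), 45]  tcp [336. -65. 354.] wrist [581.  84. 525.]
maxturn 0.16952062774118676
```

servo_tool --pt "23 6 -23 0 0 0 45" --pt "23 6 -23 0 0 0 45" --pt "23 6 -23 0 0 0 45" --pt "23 6 -23 0 0 0 45" --pt "23 4 -23 0 0 0 45" --pt "-6 -15 3 0.07 -0.05 0 45" --pt "-9 -17 4 0.08 -0.06 -0.01 45" --pt "-10 -19 3 0.09 -0.08 0 45" --pt "-10 -19 2 0.09 -0.1 0 45" --pt "-10 -17 1 0.1 -0.12 0 45"

```text
time: 9.57
tcp_pos: [349.5, 58.7, 238.5]
tool_rot: [-0.269, 0.829, 0.46, 0.17]
force: [0.2, 0.0, -2.8]
gripper_width: 56.6
gripper_force: 65.7
```

servo_tool --pt "-14 -16 -2 0.09 -0.12 0.01 45" --pt "-17 -13 -4 0.08 -0.15 0.01 45" --pt "-18 -10 -7 0.07 -0.14 0.01 45" --pt "-19 -7 -11 0.06 -0.16 0.02 45" --pt "-18 -4 -13 0.04 -0.15 0.03 45" --pt "-17 -3 -15 0.03 -0.15 0.04 45" --pt "-15 -1 -17 0.01 -0.14 0.05 45" --pt "-13 -1 -18 0 -0.12 0.04 45" --pt "-12 -1 -18 -0.01 -0.11 0.05 45" --pt "-10 0 -15 -0.01 -0.09 0.05 45"

```text
time: 10.82
tcp_pos: [314.9, -53.0, 349.1]
tool_rot: [-0.035, 0.741, 0.478, -0.471]
force: [0.3, 0.4, -3.4]
gripper_width: 56.5
gripper_force: 65.7
```

servo_tool --pt "-7 0 -14 -0.01 -0.06 0.03 45" --pt "0 0 0 0 0 0 45" --pt "0 0 0 0 0 0 45" --pt "0 0 0 0 0 0 45"

```text
time: 11.32
tcp_pos: [323.0, -54.0, 361.4]
tool_rot: [-0.012, 0.734, 0.469, -0.49]
force: [-0.5, 0.1, -2.4]
gripper_width: 56.5
gripper_force: 65.8
```

```bash
cat > look.py <<'E'
import sys
from pl import *
s=manip.get_state();A=rot(s['tool_rot'])
a=(A*tool(45,35).inv()).apply([0,0,1]);b=np.array(s['tcp_pos'])-25*A.apply([0,0,1])-68*a
print(s['time'],s['joint_positions'],s['gripper_width'],'axis',a,'base',b)
i=manip.read_camera('side');p=proj('side',b);x,y=p.astype(int);c=i[max(y-40,0):y+40,max(x-50,0):x+50]
hsv=cv2.cvtColor(c,cv2.COLOR_BGR2HSV);m=hsv[...,1]>110
print(p,'red',(m&((hsv[...,0]<10)|(hsv[...,0]>170))).sum(),'green',(m&(hsv[...,0]>45)&(hsv[...,0]<85)).sum())
cv2.imwrite(f'pics/{sys.argv[1]}.png',cv2.resize(c,None,fx=6,fy=6))
E
python3 look.py dot1
```

```text
11.325 [ 0.027  0.125  1.693 -0.553  2.206  0.339] 56.52101445517587 axis [ 0.484  0.828 -0.283] base [308.414 -99.232 393.628]
[155.314 130.817] red 344 green 16
```

View pics/dot1.png

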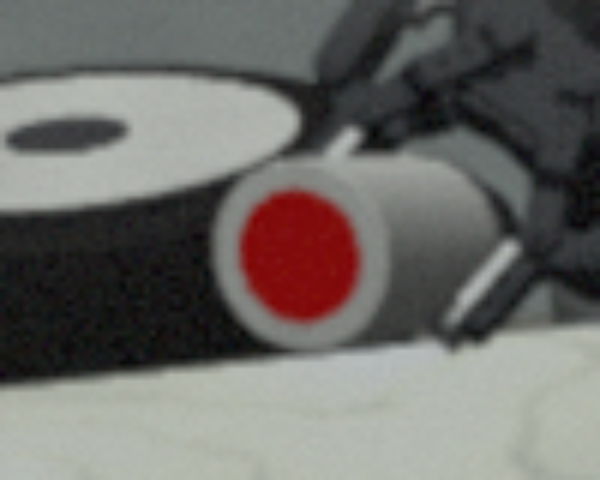

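The side view shows a large red dot at crop (300,255), so canister B is the red one. I'll take it to the red tray.

Run:
```python
from jp import *
q=ik(tool(25,35),np.array([601.5,-119.5,192]),[[-.77,-.04,2.18,1.17,.99,-.33]])[0]
path(q,20,jaw=45)
print(tool(25,35).inv().apply([0,0,-118]))
```

```text
t 11.375 q [ 0.03  0.12  1.69 -0.55  2.21  0.34] tcp [323.02 -54.11 361.52] w 56.65239456706402 65.7554392889142
[12, 7, 9, np.float64(0.0), np.float64(0.06), np.float64(-0.04), 45]  tcp [322. -53. 344.] wrist [565.  81. 529.]
[15, 9, 10, np.float64(0.0), np.float64(0.07), np.float64(-0.04), 45]  tcp [322. -51. 323.] wrist [563.  65. 524.]
[18, 10, 12, np.float64(0.0), np.float64(0.08), np.float64(-0.05), 45]  tcp [323. -46. 301.] wrist [559.  47. 517.]
[19, 11, 12, np.float64(-0.01), np.float64(0.1), np.float64(-0.05), 45]  tcp [325. -39. 277.] wrist [555.  26. 510.]
[20, 13, 12, np.float64(-0.01), np.float64(0.11), np.float64(-0.04), 45]  tcp [329. -29. 253.] wrist [548.   5. 502.]
[20, 14, 11, np.float64(-0.02), np.float64(0.12), np.float64(-0.04), 45]  tcp [336. -16. 229.] wrist [540. -18. 494.]
[20, 16, 10, np.float64(-0.03), np.float64(0.13), np.float64(-0.03), 45]  tcp [347.  -3. 209.] wrist [531. -41. 485.]
[20, 17, 8, np.float64(-0.04), np.float64(0.13), np.float64(-0.02), 45]  tcp [363.  11. 191.] wrist [520. -64. 476.]
[18, 19, 5, np.float64(-0.06), np.float64(0.14), np.fl
[... 727 characters left out ...]
5]  tcp [542.  -3. 170.] wrist [ 416. -195.  413.]
[3, 29, -9, np.float64(-0.1), np.float64(0.07), np.float64(0.04), 45]  tcp [562. -26. 176.] wrist [ 400. -206.  405.]
[2, 29, -10, np.float64(-0.09), np.float64(0.06), np.float64(0.04), 45]  tcp [578. -50. 181.] wrist [ 386. -216.  399.]
[0, 26, -9, np.float64(-0.08), np.float64(0.05), np.float64(0.04), 45]  tcp [589. -76. 185.] wrist [ 374. -224.  393.]
[0, 24, -7, np.float64(-0.07), np.float64(0.03), np.float64(0.03), 45]  tcp [597. -99. 189.] wrist [ 363. -230.  388.]
[-1, 20, -7, np.float64(-0.06), np.float64(0.03), np.float64(0.03), 45]  tcp [ 602. -120.  192.] wrist [ 354. -235.  384.]
maxturn 0.14717163884032275
[-96.66  -0.    67.68]
```

Run:
```python
from jp import *
for P in ([440,-130,290],[450,-180,300],[480,-160,290]):
  o=ik(tool(25,35),np.array(P),[[-1,-.4,2.3,.9,1.3,-.1],[-.77,-.04,2.18,1.17,.99,-.33]]);print(P,o)
  if o:q=o[0];qp=P
path(q,17,jaw=45)
print(tool(25,35).inv().apply(np.array([601.5,-119.5,100])-qp))
```

```text
[440, -130, 290] [array([-1.16, -0.56,  2.37,  0.97,  1.46, -0.21])]
[450, -180, 300] [array([-1.19, -0.41,  2.25,  0.97,  1.46, -0.25])]
[480, -160, 290] [array([-1.09, -0.39,  2.26,  0.99,  1.37, -0.22])]
t 11.375 q [ 0.03  0.12  1.69 -0.55  2.21  0.34] tcp [323.02 -54.11 361.52] w 56.65239456706402 65.7554392889142
[7, 4, 12, np.float64(0.01), np.float64(0.07), np.float64(-0.03), 45]  tcp [317. -57. 347.] wrist [563.  72. 534.]
[9, 5, 14, np.float64(0.02), np.float64(0.09), np.float64(-0.03), 45]  tcp [311. -58. 331.] wrist [556.  45. 533.]
[10, 6, 15, np.float64(0.01), np.float64(0.1), np.float64(-0.04), 45]  tcp [306. -58. 313.] wrist [546.  15. 533.]
[11, 6, 14, np.float64(0.0), np.float64(0.13), np.float64(-0.03), 45]  tcp [302. -55. 294.] wrist [534. -19. 532.]
[12, 8, 13, np.float64(-0.0), np.float64(0.14), np.float64(-0.03), 45]  tcp [301. -49. 276.] wrist [517. -53. 531.]
[13, 8, 10, np.float64(-0.02), np.float64(0.15), np.float64(-0.02), 45]  tcp [305. -41. 259.] wrist [497. -87. 529.]
[13, 11, 7, np.float64(-0.04), np.float64(0.15), np.float64(-0.01), 45]  tcp [314. -34.
[... 586 characters left out ...]
 [418. -51. 241.] wrist [ 336. -239.  505.]
[9, 25, -13, np.float64(-0.1), np.float64(0.11), np.float64(0.02), 45]  tcp [439. -71. 250.] wrist [ 310. -252.  500.]
[7, 26, -14, np.float64(-0.1), np.float64(0.09), np.float64(0.03), 45]  tcp [455. -93. 261.] wrist [ 285. -261.  494.]
[6, 25, -13, np.float64(-0.1), np.float64(0.08), np.float64(0.02), 45]  tcp [ 467. -117.  272.] wrist [ 264. -268.  489.]
[5, 23, -12, np.float64(-0.08), np.float64(0.06), np.float64(0.02), 45]  tcp [ 475. -140.  282.] wrist [ 246. -273.  485.]
[4, 19, -10, np.float64(-0.07), np.float64(0.05), np.float64(0.01), 45]  tcp [ 480. -160.  290.] wrist [ 232. -276.  482.]
maxturn 0.16817243343870883
[-82.66  14.64 213.2 ]
```

servo_tool --pt "7 4 12 0.01 0.07 -0.03 45" --pt "9 5 14 0.02 0.09 -0.03 45" --pt "10 6 15 0.01 0.1 -0.04 45" --pt "11 6 14 0 0.13 -0.03 45" --pt "12 8 13 0 0.14 -0.03 45" --pt "13 8 10 -0.02 0.15 -0.02 45" --pt "13 11 7 -0.04 0.15 -0.01 45" --pt "12 13 3 -0.05 0.16 0 45" --pt "13 16 -2 -0.06 0.15 0.01 45" --pt "11 19 -6 -0.08 0.15 0.01 45"

```text
time: 12.62
tcp_pos: [371.5, -28.8, 232.4]
tool_rot: [-0.262, 0.868, 0.412, 0.089]
force: [-0.7, -0.4, -3.4]
gripper_width: 56.2
gripper_force: 65.6
```

servo_tool --pt "11 21 -9 -0.1 0.13 0.02 45" --pt "10 24 -11 -0.1 0.12 0.02 45" --pt "9 25 -13 -0.1 0.11 0.02 45" --pt "7 26 -14 -0.1 0.09 0.03 45" --pt "6 25 -13 -0.1 0.08 0.02 45" --pt "5 23 -12 -0.08 0.06 0.02 45" --pt "4 19 -10 -0.07 0.05 0.01 45" --pt "0 0 0 0 0 0 45"

```text
time: 13.62
tcp_pos: [479.3, -160.3, 290.9]
tool_rot: [-0.099, 0.865, 0.192, 0.452]
force: [-0.2, 1.2, -3.4]
gripper_width: 56.3
gripper_force: 65.8
```

Run:
```python
from pl import *
plan(tool(25,35),[601.5,-119.5,150])
s=manip.get_state();T=tool(25,35);z=T.as_matrix()[:,2]
# tray rims from the side view: red & green, z=45
i=manip.read_camera('side');h=cv2.cvtColor(i,cv2.COLOR_BGR2HSV)
for nm,m in(('red',(h[...,0]<8)|(h[...,0]>172)),('green',(h[...,0]>45)&(h[...,0]<80))):
    m=(m&(h[...,1]>130)).astype(np.uint8);m[:235]=0;m[:,:255]=0
    c=max(cv2.findContours(m,cv2.RETR_EXTERNAL,cv2.CHAIN_APPROX_NONE)[0],key=cv2.contourArea)
    P=cv2.approxPolyDP(cv2.convexHull(c),4,True)[:,0];print(nm,[(p.tolist(),onz('side',p,45).round()[:2].tolist()) for p in P])
```

```text
t 13.625 q [-1.094 -0.394  2.26   0.991  1.37  -0.223] tcp [ 479.263 -160.267  290.865] w 56.33961687553017 F [-0.231  1.244 -3.406]
turn [ 0.002 -0.002  0.001] rows 0.015055696655220394 then shift [-41.964  14.712 185.659] rows 3.0545661102529738
red [([308, 246], [640.0, -84.0]), ([326, 268], [647.0, -172.0]), ([325, 278], [629.0, -202.0]), ([278, 292], [513.0, -210.0]), ([263, 257], [517.0, -91.0])]
green [([331, 281], [638.0, -214.0]), ([355, 312], [643.0, -308.0]), ([353, 322], [627.0, -329.0]), ([299, 341], [508.0, -337.0]), ([280, 297], [512.0, -225.0])]
```

servo_tool --pt "-8.5 3.5 37 0 0 0 45" --pt "-8.5 3.5 37 0 0 0 45" --pt "-8.5 3.5 37 0 0 0 45" --pt "-8.5 3.5 37 0 0 0 45" --pt "-8.5 3.5 37 0 0 0 45" --pt "-16 0 11 0 0 0 45" --pt "-18 0 12.5 0 0 0 45" --pt "-18 0 12.5 0 0 0 45" --pt "-12 0 8.5 0 0 0 45" --pt "0 0 0 0 0 0 45"

```text
time: 14.92
tcp_pos: [602.8, -120.3, 71.4]
tool_rot: [-0.101, 0.865, 0.193, 0.451]
force: [-0.9, 0.7, -2.7]
gripper_width: 56.5
gripper_force: 65.8
```

Run:
```python
from pl import *
s=manip.get_state();print(s['tcp_pos'],s['force'],s['joint_positions'])
i=manip.read_camera('wrist');j=manip.read_camera('side')
cv2.imwrite('pics/p1.png',np.vstack([i[:300],cv2.resize(j[205:345,205:405],(512,300))]))
```

```text
[ 602.832 -120.317   71.399] [-0.888  0.691 -2.678] [-0.774  0.246  2.181  1.367  0.902 -0.67 ]
```

View pics/p1.png

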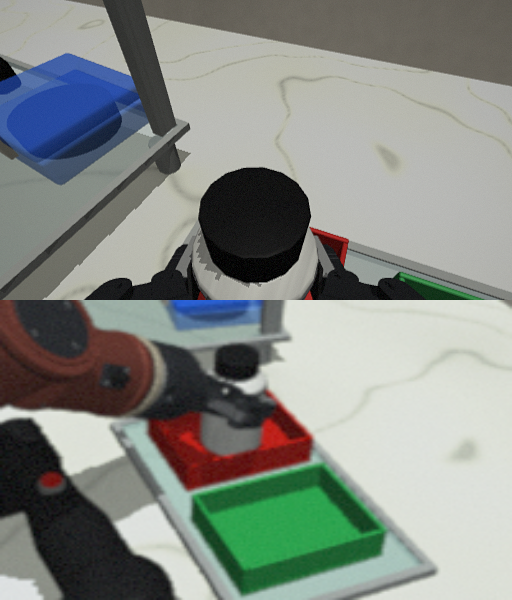

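The wrist and side views show the canister hanging over the middle of the red tray, with its walls clear. I'll lower it slowly.

servo_tool --pt "-1 0 0.7 0 0 0 45" --pt "-1 0 0.7 0 0 0 45" --pt "-1 0 0.7 0 0 0 45" --pt "0 0 0 0 0 0 45"

```text
time: 15.52
tcp_pos: [603.4, -121.9, 69.3]
tool_rot: [-0.1, 0.865, 0.192, 0.452]
force: [0.8, -0.2, -2.5]
gripper_width: 56.1
gripper_force: 65.8
```

servo_tool --pt "-0.8 0 0.6 0 0 0 45" --pt "-0.8 0 0.6 0 0 0 45" --pt "0 0 0 0 0 0 45"

```text
time: 15.9
tcp_pos: [603.5, -121.8, 67.2]
tool_rot: [-0.1, 0.865, 0.192, 0.452]
force: [-0.2, 0.0, -2.8]
gripper_width: 56.5
gripper_force: 65.8
```

servo_tool --pt "-0.8 0 0.6 0 0 0 45" --pt "0 0 0 0 0 0 45"

```text
time: 16.15
tcp_pos: [603.5, -121.8, 66.2]
tool_rot: [-0.1, 0.865, 0.192, 0.452]
force: [0.9, 0.6, -1.9]
gripper_width: 56.4
gripper_force: 65.8
```

servo_tool --pt "-0.8 0 0.6 0 0 0 45" --pt "0 0 0 0 0 0 45"

```text
time: 16.4
tcp_pos: [604.0, -121.8, 66.0]
tool_rot: [-0.1, 0.865, 0.193, 0.453]
force: [-2.4, 0.3, 3.2]
gripper_width: 56.3
gripper_force: 66.3
```

servo_tool --pt "0 0 0 0 0 0 62" --pt "0 0 0 0 0 0 75" --pt "0 0 0 0 0 0 75" --pt "0 0 0 0 0 0 75" --pt "0 0 -10 0 0 0 75" --pt "0 0 -25 0 0 0 75" --pt "0 0 -35 0 0 0 75" --pt "0 0 -45 0 0 0 75" --pt "0 0 -45 0 0 0 80" --pt "0 0 0 0 0 0 80"

```text
time: 17.65
tcp_pos: [483.8, -180.2, 158.7]
tool_rot: [-0.097, 0.865, 0.192, 0.453]
force: [-0.2, -0.2, -1.5]
gripper_width: 80.2
gripper_force: 0.0
```

Run:
```python
from jp import *
import cv2
from h import proj
H=8
for psi,tilt in((55,35),(60,35),(50,30),(50,35)):
  for bk in(0,60,90,120):
    t=tcp([533,281,113],psi,tilt,bk,0 if bk==0 else 8);o=ik(tool(psi,tilt),t,[[-.3,.1,2.3,1.5,.8,-.6]]);print(psi,tilt,bk,t,o)
j=manip.read_camera('side');cv2.imwrite('pics/p2.png',cv2.resize(j[130:345,180:405],None,fx=3,fy=2.6))
s=manip.get_state();print(s['tcp_pos'],s['joint_positions'])
```

```text
55 35 0 [544.75 297.78  98.66] [array([-0.01,  0.1 ,  2.26,  1.47,  0.75, -0.56])]
55 35 60 [510.33 248.63 106.66] [array([-0.15, -0.02,  2.37,  1.36,  0.85, -0.55])]
55 35 90 [493.12 224.05 106.66] [array([-0.23, -0.06,  2.41,  1.32,  0.91, -0.57])]
55 35 120 [475.92 199.48 106.66] [array([-0.32, -0.11,  2.45,  1.26,  0.97, -0.59])]
60 35 0 [543.24 298.74  98.66] [array([-0.04,  0.14,  2.22,  1.39,  0.83, -0.57])]
60 35 60 [513.24 246.77 106.66] [array([-0.18,  0.04,  2.31,  1.3 ,  0.93, -0.58])]
60 35 90 [498.24 220.79 106.66] [array([-0.26,  0.  ,  2.35,  1.25,  0.98, -0.6 ])]
60 35 120 [483.24 194.81 106.66] [array([-0.35, -0.03,  2.38,  1.21,  1.04, -0.62])]
50 30 0 [546.92 297.59 100.5 ] [array([-0.  ,  0.11,  2.32,  1.71,  0.74, -0.73])]
50 30 60 [508.35 251.62 108.5 ] [array([-0.15, -0.02,  2.44,  1.58,  0.83, -0.7 ])]
50 30 90 [489.07 228.64 108.5 ] [array([-0.24, -0.08,  2.49,  1.51,  0.89, -0.7 ])]
50 30 120 [469.78 205.66 108.5 ] [array([-0.33, -0.13,  2.54,  1.44,  0.95, -0.69])]
50 35 0 [546.16 296.69  98.66] [array([ 0.02,  0.07,  2.3 ,  1.55,  0.66, -0.55])]
50 35 60 [507.6  250.73 106.66] [array([-0.11, -0.07,  2.42,  1.44,  0.76, -0.53])]
50 35 90 [488.31 227.74 106.66] [array([-0.19, -0.13,  2.47,  1.38,  0.82, -0.53])]
50 35 120 [469.03 204.76 106.66] [array([-0.29, -0.19,  2.52,  1.32,  0.89, -0.54])]
[ 484.19 -179.01  157.66] [-1.11 -0.09  2.31  1.08  1.19 -0.55]
```

View pics/p2.png

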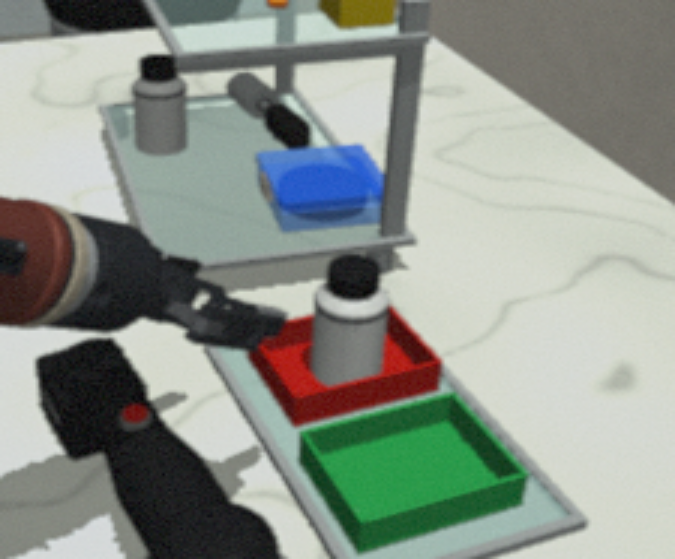

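The red canister stands upright in the red tray. Canister A is still untouched at about (160,105) in this crop.

Run:
```python
from jp import *
qW=ik(tool(45,35),np.array([412,10,165.]),[[-.9,-.3,2.4,1,1.3,-.5]]);print(qW)
qP=ik(tool(50,35),np.array([460,194,107.]),[[-.3,-.1,2.5,1.3,.9,-.5]]);print(qP)
path(qW[0],8); path(qP[0],8,q0=qW[0])
print(tool(50,35).inv().apply([546.2-460,296.7-194,-8.3]))
```

```text
[array([-0.98, -0.41,  2.53,  0.95,  1.4 , -0.55])]
[array([-0.33, -0.22,  2.54,  1.29,  0.92, -0.54])]
t 17.7 q [-1.11 -0.09  2.31  1.08  1.19 -0.55] tcp [ 484.19 -179.01  157.66] w 79.54722374807287 0.0
[4, -17, 2, np.float64(0.02), np.float64(0.0), np.float64(-0.02), 85]  tcp [ 480. -162.  158.] wrist [ 234. -284.  349.]
[6, -24, 2, np.float64(0.04), np.float64(0.0), np.float64(-0.02), 85]  tcp [ 474. -138.  161.] wrist [ 233. -270.  352.]
[6, -29, 3, np.float64(0.04), np.float64(0.0), np.float64(-0.03), 85]  tcp [ 465. -110.  164.] wrist [ 231. -254.  354.]
[5, -31, 5, np.float64(0.04), np.float64(0.0), np.float64(-0.03), 85]  tcp [455. -80. 166.] wrist [ 229. -237.  356.]
[5, -30, 5, np.float64(0.05), np.float64(0.0), np.float64(-0.03), 85]  tcp [443. -51. 167.] wrist [ 226. -220.  357.]
[4, -28, 5, np.float64(0.04), np.float64(0.0), np.float64(-0.03), 85]  tcp [431. -25. 167.] wrist [ 223. -205.  358.]
[2, -23, 5, np.float64(0.04), np.float64(-0.0), np.float64(-0.02), 85]  tcp [420.  -4. 166.] wrist [ 221. -192.  357.]
[2, -16, 4, np.float64(0.02), np.float64(-0.0), np.float64(
[... 478 characters left out ...]
loat64(-0.01), 85]  tcp [445.  69. 150.] wrist [ 254. -132.  336.]
[8, -13, 27, np.float64(0.01), np.float64(0.0), np.float64(-0.01), 85]  tcp [454.  98. 141.] wrist [ 266. -106.  327.]
[7, -16, 26, np.float64(0.01), np.float64(-0.0), np.float64(-0.01), 85]  tcp [460. 127. 132.] wrist [275. -79. 319.]
[5, -16, 24, np.float64(0.02), np.float64(-0.01), np.float64(0.0), 85]  tcp [463. 155. 123.] wrist [281. -53. 310.]
[2, -16, 19, np.float64(0.01), np.float64(-0.0), np.float64(0.0), 85]  tcp [462. 178. 114.] wrist [283. -31. 303.]
[1, -12, 13, np.float64(0.0), np.float64(-0.01), np.float64(0.0), 85]  tcp [460. 194. 107.] wrist [284. -16. 299.]
maxturn 0.019705075366523484
[ 70.11   0.02 114.59]
```

servo_tool --pt "4 -17 2 0.02 0 -0.02 85" --pt "6 -24 2 0.04 0 -0.02 85" --pt "6 -29 3 0.04 0 -0.03 85" --pt "5 -31 5 0.04 0 -0.03 85" --pt "5 -30 5 0.05 0 -0.03 85" --pt "4 -28 5 0.04 0 -0.03 85" --pt "2 -23 5 0.04 0 -0.02 85" --pt "2 -16 4 0.02 0 -0.02 85"

```text
time: 18.7
tcp_pos: [411.5, 13.5, 166.1]
tool_rot: [-0.179, 0.818, 0.342, 0.427]
force: [-0.4, 0.0, -0.2]
gripper_width: 84.9
gripper_force: 0.0
```

servo_tool --pt "7 -3 15 0 0.01 -0.01 85" --pt "8 -6 22 0.01 0 -0.01 85" --pt "10 -9 26 0.01 0.01 -0.01 85" --pt "8 -13 27 0.01 0 -0.01 85" --pt "7 -16 26 0.01 0 -0.01 85" --pt "5 -16 24 0.02 -0.01 0 85" --pt "2 -16 19 0.01 0 0 85" --pt "1 -12 13 0 -0.01 0 85" --pt "0 0 0 0 0 0 85"

```text
time: 19.82
tcp_pos: [458.3, 198.1, 108.2]
tool_rot: [-0.196, 0.802, 0.377, 0.419]
force: [-0.7, 0.3, 0.5]
gripper_width: 85.2
gripper_force: 0.0
```

Run:
```python
from pl import *
plan(tool(50,35),[546.2,296.7,98.7])
s=manip.get_state();i=manip.read_camera('wrist')
c=manip.camera_info('wrist');M=np.array(c['mount']);K=np.array(c['camera_matrix']);A=rot(s['tool_rot']).as_matrix()
def pj(P):
    t=A.T@(np.array(P)-s['tcp_pos']);v=M[:3,:3].T@(t-M[:3,3])*[1,-1,-1];v=K@v;return (v[:2]/v[2])
p=[pj([533,281,z]) for z in(45,133,165)];print(p)
g=cv2.GaussianBlur(cv2.cvtColor(i,cv2.COLOR_BGR2GRAY),(3,3),0)
x,y=p[2].astype(int);m=np.zeros(g.shape,np.uint8);m[max(y-30,0):y+35,x-60:x+60]=g[max(y-30,0):y+35,x-60:x+60]<45
k,l,st,ce=cv2.connectedComponentsWithStats(m);j=1+np.argmax(st[1:,4]);print(st[j],ce[j])
cv2.imwrite('pics/w2.png',i)
```

```text
t 19.825 q [-0.325 -0.222  2.547  1.297  0.919 -0.546] tcp [458.345 198.082 108.224] w 85.17416883583904 F [-0.657  0.328  0.469]
turn [-0.004 -0.002  0.004] rows 0.03299407486525611 then shift [ 67.921   3.911 113.606] rows 2.118702939869837
[array([258.303, 178.696]), array([259.749, 103.839]), array([260.547,  62.509])]
[ 232   48   57   49 2534] [259.612  72.713]
```

View pics/w2.png

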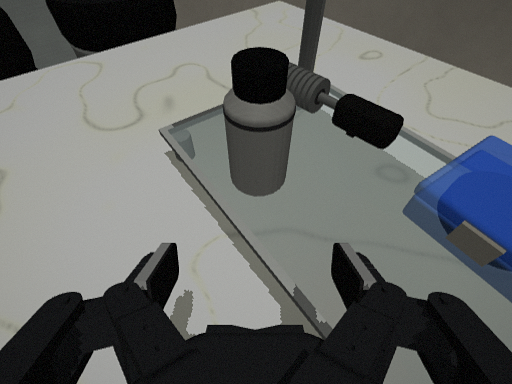

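The wrist view shows canister A at columns 230–295, with its cap centred at (260,73) as predicted. The way in is clear, with the wheel brush well behind it at about (350,110).

servo_tool --pt "13.5 1 23 -0.004 -0.002 0.004 85" --pt "13.5 1 23 0 0 0 85" --pt "13.5 1 23 0 0 0 85" --pt "13.5 1 22.5 0 0 0 85" --pt "14 0 22 0 0 0 85" --pt "0 0 0 0 0 0 85" --pt "0 0 0 0 0 0 65"

```text
time: 20.75
tcp_pos: [547.7, 294.2, 99.4]
tool_rot: [-0.194, 0.804, 0.374, 0.419]
force: [-0.0, -1.0, 0.3]
gripper_width: 69.2
gripper_force: 0.0
```

servo_tool --pt "0 0 0 0 0 0 45" --pt "0 0 0 0 0 0 45" --pt "0 0 0 0 0 0 45" --pt "0 0 0 0 0 0 45" --pt "0 0 0 0 0 0 45" --squeeze 60

```text
time: 21.38
tcp_pos: [547.8, 294.9, 99.9]
tool_rot: [-0.194, 0.804, 0.374, 0.419]
force: [-5.0, -2.5, 5.9]
gripper_width: 56.6
gripper_force: 64.3
```

Run:
```python
from jp import *
s=manip.get_state();P=np.array(s['tcp_pos']);A=R.from_quat(np.roll(s['tool_rot'],-1));print(P,s['force'],s['gripper_width'],s['gripper_force'])
O=P+[-86,-102,12];qo=ik(A,O,[[-.33,-.22,2.54,1.29,.92,-.54]]);print(qo,A.inv().apply([0,0,12]),A.inv().apply([-86,-102,0]))
W=np.array([425,60,130.]);qw=ik(tool(45,35),W,[[-.8,-.27,2.5,1.08,1.19,-.63]]);print(qw)
if qo and qw: path(qw[0],6,q0=qo[0],jaw=45)
```

```text
[547.81 294.88  99.91] [-5.03 -2.52  5.89] 56.60824546521146 64.27464991807938
[array([-0.33, -0.24,  2.54,  1.28,  0.92, -0.52])] [ 9.83  0.02 -6.88] [ -76.44    0.07 -109.34]
[]
```

servo_tool --pt "5 0 -3.5 0 0 0 45" --pt "5 0 -3.5 0 0 0 45" --pt "0 0 0 0 0 0 45" --pt "-12 0 -17 0 0 0 45" --pt "-16 0 -23 0 0 0 45" --pt "-16 0 -23 0 0 0 45" --pt "-16 0 -23 0 0 0 45" --pt "-16 0 -23 0 0 0 45" --pt "0 0 0 0 0 0 45"

```text
time: 22.5
tcp_pos: [461.6, 192.2, 111.5]
tool_rot: [-0.193, 0.805, 0.373, 0.419]
force: [0.6, -0.4, -2.9]
gripper_width: 56.6
gripper_force: 65.7
```

Run:
```python
from jp import *
print(manip.get_state()['force'])
qW=ik(tool(45,35),np.array([412,10,190.]),[[-.9,-.3,2.4,1,1.3,-.5]])[0]
path(qW,9,jaw=45)
q2=ik(tool(45,35),np.array([433,18,271.]),[[-.85,-.5,2.4,1,1.4,-.3]])[0]
path(q2,3,q0=qW,jaw=45)
```

```text
[ 0.64 -0.41 -2.86]
t 22.5 q [-0.34 -0.23  2.54  1.29  0.92 -0.53] tcp [461.61 192.18 111.53] w 56.607454628510155 65.7206180691719
[2, 10, -12, np.float64(-0.01), np.float64(0.01), np.float64(-0.0), 45]  tcp [463. 178. 118.] wrist [283. -30. 307.]
[1, 14, -17, np.float64(-0.0), np.float64(0.01), np.float64(-0.0), 45]  tcp [465. 159. 128.] wrist [282. -49. 315.]
[-1, 15, -22, np.float64(-0.01), np.float64(0.01), np.float64(-0.0), 45]  tcp [464. 136. 140.] wrist [278. -71. 325.]
[-2, 14, -24, np.float64(-0.01), np.float64(-0.0), np.float64(0.0), 45]  tcp [460. 111. 152.] wrist [271. -95. 335.]
[-4, 12, -26, np.float64(-0.01), np.float64(-0.0), np.float64(0.01), 45]  tcp [453.  85. 163.] wrist [ 262. -119.  347.]
[-6, 10, -26, np.float64(-0.01), np.float64(-0.01), np.float64(0.0), 45]  tcp [443.  60. 172.] wrist [ 251. -140.  358.]
[-7, 6, -24, np.float64(-0.01), np.float64(-0.0), np.float64(0.02), 45]  tcp [432.  39. 180.] wrist [ 239. -159.  367.]
[-6, 4, -19, np.float64(-0.0), np.float64(-0.01), np.float64(0.01), 45]  tcp [421.  22. 186.] wrist [ 227. -174.  376.]
[-5, 2, -15, np.float64(-0.01), np.float64(-0.01), np.float64(0.01), 45]  tcp [412.  10. 190.] wrist [ 219. -183.  382.]
maxturn 0.01778523336493899
t 22.5 q [-0.98 -0.48  2.52  0.94  1.45 -0.49] tcp [461.61 192.18 111.53] w 56.607454628510155 65.7206180691719
[22, 5, -9, np.float64(-0.0), np.float64(-0.0), np.float64(0.0), 45]  tcp [419.  10. 213.] wrist [ 226. -183.  405.]
[32, 4, -12, np.float64(-0.0), np.float64(-0.0), np.float64(0.0), 45]  tcp [428.  14. 246.] wrist [ 235. -180.  438.]
[24, 0, -9, np.float64(-0.0), np.float64(0.0), np.float64(0.0), 45]  tcp [433.  18. 271.] wrist [ 240. -175.  463.]
maxturn 0.0007732705775362334
```

servo_tool --pt "2 10 -12 -0.01 0.01 0 45" --pt "1 14 -17 0 0.01 0 45" --pt "-1 15 -22 -0.01 0.01 0 45" --pt "-2 14 -24 -0.01 0 0 45" --pt "-4 12 -26 -0.01 0 0.01 45" --pt "-6 10 -26 -0.01 -0.01 0 45" --pt "-7 6 -24 -0.01 0 0.02 45" --pt "-6 4 -19 0 -0.01 0.01 45" --pt "-5 2 -15 -0.01 -0.01 0.01 45"

```text
time: 23.62
tcp_pos: [413.5, 9.9, 193.0]
tool_rot: [-0.176, 0.82, 0.339, 0.427]
force: [-0.0, 0.1, -3.7]
gripper_width: 56.4
gripper_force: 65.7
```

servo_tool --pt "22 5 -9 0 0 0 45" --pt "32 4 -12 0 0 0 45" --pt "24 0 -9 0 0 0 45" --pt "-6 -15 3 0.07 -0.05 0 45" --pt "-9 -17 4 0.08 -0.06 -0.01 45" --pt "-10 -19 3 0.09 -0.08 0 45" --pt "-10 -19 2 0.09 -0.1 0 45" --pt "-10 -17 1 0.1 -0.12 0 45"

```text
time: 24.62
tcp_pos: [350.7, 57.2, 241.2]
tool_rot: [-0.27, 0.829, 0.459, 0.171]
force: [-0.2, 0.0, -3.3]
gripper_width: 56.5
gripper_force: 65.7
```

servo_tool --pt "-14 -16 -2 0.09 -0.12 0.01 45" --pt "-17 -13 -4 0.08 -0.15 0.01 45" --pt "-18 -10 -7 0.07 -0.14 0.01 45" --pt "-19 -7 -11 0.06 -0.16 0.02 45" --pt "-18 -4 -13 0.04 -0.15 0.03 45" --pt "-17 -3 -15 0.03 -0.15 0.04 45" --pt "-15 -1 -17 0.01 -0.14 0.05 45" --pt "-13 -1 -18 0 -0.12 0.04 45" --pt "-12 -1 -18 -0.01 -0.11 0.05 45" --pt "-10 0 -15 -0.01 -0.09 0.05 45"

```text
time: 25.88
tcp_pos: [315.9, -54.3, 351.6]
tool_rot: [-0.037, 0.741, 0.477, -0.47]
force: [-0.4, 0.3, -3.7]
gripper_width: 56.1
gripper_force: 65.8
```

servo_tool --pt "-7 0 -14 -0.01 -0.06 0.03 45" --pt "0 0 0 0 0 0 45" --pt "0 0 0 0 0 0 45" --pt "0 0 0 0 0 0 45"

```text
time: 26.38
tcp_pos: [323.8, -55.1, 363.8]
tool_rot: [-0.013, 0.735, 0.469, -0.49]
force: [-0.4, 0.2, -4.9]
gripper_width: 56.2
gripper_force: 65.7
```

```bash
python3 look.py dot2
python3 - <<'E'
from jp import *
# green mid (578,-263): hover waypoint
T=tool(22,35);z=T.as_matrix()[:,2]
g=np.array([578+18.9,-263+7.7,0])
for P in([480,-220,290.],[470,-200,290.]):
  o=ik(T,np.array(P),[[-1.15,-.4,2.2,1,1.4,-.2]]);print(P,o)
  if o: qp,q=P,o[0]
path(q,17,jaw=45)
print(g,T.inv().apply(g+[0,0,150]-qp),T.inv().apply([0,0,-78]))
E
```

```text
26.375 [ 0.023  0.125  1.688 -0.555  2.21   0.335] 56.16325511058196 axis [ 0.486  0.827 -0.283] base [ 309.048 -100.362  395.93 ]
[155.533 129.762] red 8 green 341
[480, -220, 290.0] [array([-1.16, -0.29,  2.18,  0.99,  1.37, -0.25])]
[470, -200, 290.0] [array([-1.16, -0.35,  2.23,  0.99,  1.38, -0.24])]
t 26.425 q [ 0.02  0.13  1.69 -0.56  2.21  0.33] tcp [323.73 -55.21 363.86] w 56.464145741842835 65.7407945394516
[7, 5, 12, np.float64(0.02), np.float64(0.07), np.float64(-0.03), 45]  tcp [318. -59. 349.] wrist [565.  69. 536.]
[8, 6, 15, np.float64(0.01), np.float64(0.09), np.float64(-0.03), 45]  tcp [312. -61. 333.] wrist [558.  40. 535.]
[9, 6, 15, np.float64(0.02), np.float64(0.11), np.float64(-0.04), 45]  tcp [307. -62. 315.] wrist [549.   7. 534.]
[10, 8, 15, np.float64(0.0), np.float64(0.12), np.float64(-0.03), 45]  tcp [303. -60. 296.] wrist [536. -28. 533.]
[11, 8, 13, np.float64(-0.0), np.float64(0.14), np.float64(-0.02), 45]  tcp [303. -56. 277.] wrist [520. -65. 531.]
[11, 10, 10, np.float64(-0.02), np.float64(0.15), np.float64(-0.02), 45]  tcp [307. -51. 261.] wrist [ 
[... 742 characters left out ...]
-15, np.float64(-0.11), np.float64(0.11), np.float64(0.02), 45]  tcp [ 437. -101.  250.] wrist [ 300. -278.  499.]
[6, 27, -15, np.float64(-0.1), np.float64(0.09), np.float64(0.03), 45]  tcp [ 451. -127.  261.] wrist [ 274. -288.  494.]
[5, 26, -15, np.float64(-0.1), np.float64(0.08), np.float64(0.02), 45]  tcp [ 461. -154.  272.] wrist [ 251. -295.  489.]
[4, 24, -14, np.float64(-0.09), np.float64(0.06), np.float64(0.02), 45]  tcp [ 467. -179.  282.] wrist [ 231. -300.  485.]
[3, 20, -11, np.float64(-0.07), np.float64(0.04), np.float64(0.01), 45]  tcp [ 470. -200.  290.] wrist [ 216. -302.  482.]
maxturn 0.1726581848790073
[ 596.9 -255.3    0. ] [-59.08  98.81 159.71] [-63.89   0.    44.74]
```

View pics/dot2.png

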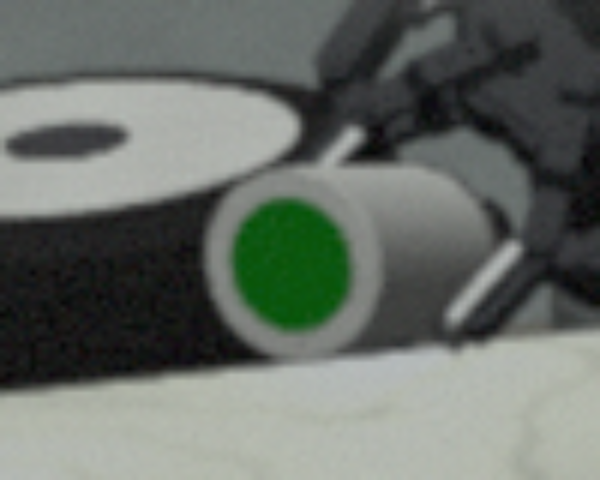

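The dot is green at crop (292,265), so this canister goes to the green tray.

servo_tool --pt "7 5 12 0.02 0.07 -0.03 45" --pt "8 6 15 0.01 0.09 -0.03 45" --pt "9 6 15 0.02 0.11 -0.04 45" --pt "10 8 15 0 0.12 -0.03 45" --pt "11 8 13 0 0.14 -0.02 45" --pt "11 10 10 -0.02 0.15 -0.02 45" --pt "11 12 6 -0.03 0.16 -0.01 45" --pt "11 14 2 -0.05 0.16 0 45" --pt "10 17 -2 -0.07 0.16 0.01 45" --pt "10 20 -7 -0.08 0.14 0.01 45"

```text
time: 27.68
tcp_pos: [372.8, -48.3, 232.4]
tool_rot: [-0.263, 0.873, 0.4, 0.09]
force: [-0.1, 0.6, -3.4]
gripper_width: 56.0
gripper_force: 65.6
```

servo_tool --pt "8 22 -11 -0.1 0.14 0.02 45" --pt "8 25 -13 -0.1 0.12 0.03 45" --pt "7 27 -15 -0.11 0.11 0.02 45" --pt "6 27 -15 -0.1 0.09 0.03 45" --pt "5 26 -15 -0.1 0.08 0.02 45" --pt "4 24 -14 -0.09 0.06 0.02 45" --pt "3 20 -11 -0.07 0.04 0.01 45" --pt "0 0 0 0 0 0 45"

```text
time: 28.68
tcp_pos: [469.4, -200.7, 291.6]
tool_rot: [-0.086, 0.872, 0.171, 0.451]
force: [-0.3, 0.2, -4.1]
gripper_width: 56.3
gripper_force: 65.7
```

Run:
```python
from pl import *
plan(tool(22,35),[596.9,-255.3,150])
s=manip.get_state();A=rot(s['tool_rot'])
for W in(tool(50,35),):
    pass
z=A.as_matrix()[:,2];print('tilt',np.degrees(np.arcsin(-z[2])),'roll',np.degrees(A.as_matrix()[2,1]))
```

```text
t 28.675 q [-1.161 -0.357  2.228  0.98   1.378 -0.238] tcp [ 469.437 -200.656  291.552] w 56.27269989995295 F [-0.277  0.155 -4.133]
turn [0.001 0.006 0.004] rows 0.040887399010872294 then shift [-59.908  98.414 161.231] rows 3.1706548600077147
tilt 35.362443506812305 roll 0.21698573547264138
```

servo_tool --pt "-12 20 32 0 0.006 0.004 45" --pt "-12 20 32 0 0 0 45" --pt "-12 20 32 0 0 0 45" --pt "-12 20 32 0 0 0 45" --pt "-12 18 33 0 0 0 45" --pt "-16 0 11 0 0 0 45" --pt "-18 0 12.5 0 0 0 45" --pt "-18 0 12.5 0 0 0 45" --pt "-11 0 8 0 0 0 45" --pt "0 0 0 0 0 0 45"

```text
time: 29.92
tcp_pos: [597.4, -253.4, 72.5]
tool_rot: [-0.089, 0.871, 0.17, 0.453]
force: [0.2, 0.7, -3.3]
gripper_width: 56.2
gripper_force: 66.1
```

servo_tool --pt "-1 0 0.7 0 0 0 45" --pt "-1 0 0.7 0 0 0 45" --pt "0 0 0 0 0 0 45"

```text
time: 30.3
tcp_pos: [597.9, -254.9, 72.0]
tool_rot: [-0.088, 0.87, 0.17, 0.454]
force: [0.0, 0.0, -3.0]
gripper_width: 56.4
gripper_force: 66.1
```

Run:
```python
from pl import *
j=manip.read_camera('side');cv2.imwrite('pics/p3.png',cv2.resize(j[215:355,205:405],None,fx=3,fy=3))
```

```text
(no output)
```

View pics/p3.png

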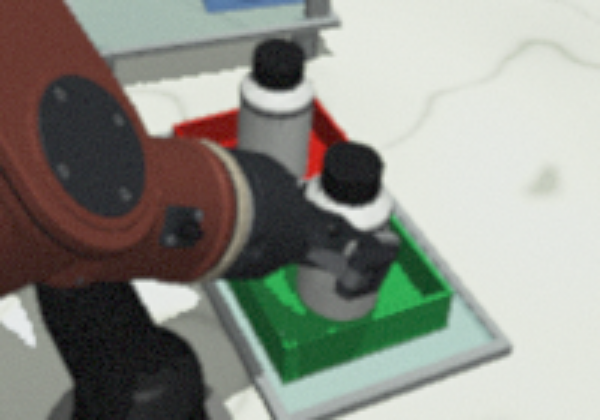

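The canister hangs inside the green tray, with its base at about (340,305) in the crop. I'll lower it until it touches.

servo_tool --pt "-0.9 0 0.6 0 0 0 45" --pt "-0.9 0 0.6 0 0 0 45" --pt "-0.9 0 0.6 0 0 0 45" --pt "0 0 0 0 0 0 45"

```text
time: 30.85
tcp_pos: [597.6, -254.6, 68.0]
tool_rot: [-0.088, 0.87, 0.17, 0.454]
force: [0.0, -0.4, -3.1]
gripper_width: 56.4
gripper_force: 66.1
```

servo_tool --pt "-0.8 0 0.6 0 0 0 45" --pt "0 0 0 0 0 0 45"

```text
time: 31.1
tcp_pos: [597.7, -254.5, 67.0]
tool_rot: [-0.088, 0.87, 0.17, 0.454]
force: [-0.7, 0.8, -3.3]
gripper_width: 56.4
gripper_force: 66.2
```

servo_tool --pt "-0.8 0 0.6 0 0 0 45" --pt "0 0 0 0 0 0 45"

```text
time: 31.35
tcp_pos: [598.0, -254.5, 66.9]
tool_rot: [-0.088, 0.87, 0.17, 0.454]
force: [-2.6, 3.0, 3.8]
gripper_width: 56.7
gripper_force: 66.6
```

Contact. I'll release it and back away.

servo_tool --pt "0 0 0 0 0 0 62" --pt "0 0 0 0 0 0 75" --pt "0 0 0 0 0 0 75" --pt "0 0 0 0 0 0 75" --pt "0 0 -10 0 0 0 75" --pt "0 0 -25 0 0 0 75" --pt "0 0 -35 0 0 0 75" --pt "0 0 -45 0 0 0 75" --pt "10 0 -45 0 0 0 80" --pt "0 0 0 0 0 0 80"

```text
time: 32.6
tcp_pos: [480.7, -304.8, 168.9]
tool_rot: [-0.085, 0.87, 0.17, 0.454]
force: [-0.3, 1.1, 0.2]
gripper_width: 79.9
gripper_force: 0.0
```

Run:
```python
from pl import *
t=manip.read_camera('top');j=manip.read_camera('side')
# each cap: dark blob near expected spot, top z 132 (top view)
for nm,C in(('red',[584,-130]),('green',[578,-262])):
  for n,im,z in(('top',t,132),('side',j,122)):
    p=proj(n,C+[z]).astype(int);g=im.max(2);m=np.zeros(g.shape,np.uint8);s=np.s_[p[1]-16:p[1]+16,p[0]-16:p[0]+16];m[s]=g[s]<55
    k,l,st,ce=cv2.connectedComponentsWithStats(m);b=1+np.argmax(st[1:,4]);print(nm,n,st[b],onz(n,ce[b],z))
s=manip.get_state();print(s['time'],s['tcp_pos'],s['force'])
```

```text
red top [295 165  17  15 191] [ 585.673 -126.568  132.   ]
red side [289 228  17  17 236] [ 586.549 -131.241  122.   ]
green top [343 158  20  32 300] [ 582.158 -261.441  132.   ]
green side [311 264  20  21 331] [ 582.687 -261.098  122.   ]
32.7 [ 481.137 -302.102  166.108] [-0.048 -0.554 -0.524]
```

Both caps sit at upright height in their own trays, and the gripper is clear.

```bash
python3 -c "
from workcell import manip
print(manip.hand_in())"
```

```text
the job is handed in; nothing more can be done
None
```

The job is handed in at about 33 s: both canisters were turned over and read one at a time, and each now stands upright in the tray of its own colour, with no sign of a knock to the shelving or the other items.

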